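Tidy the cork blocks into a row by the bookend

ROBOT

A 6-joint arm with a two-finger parallel gripper is mounted at the origin on the work surface. World frame = base frame: x ahead of the robot, y to its left, z up, the work surface at z = 0. Lengths are in m, angles in degrees, forces in N, time in s.
With the tool pointing down it reaches from about 0.35 to 0.875 m from the base axis. Payload 4.2 kg.
Tool frame: the origin (TCP) lies on the mounting face of the last link; the fingertips stand 182 mm ahead of it and the grasp point (between the pads) lies 164 mm ahead of it (r.tcp_to_grasp is the distance from the TCP to the grasp point, in m); z points along the fingers, y is the line along which they close (so a half turn about z gives the same grasp; the last joint's range is limited). The gripper opens to 87 mm and grips with 3 to 60 N. Pads are 19 mm wide; open, the fingers measure 117 mm over their backs; the gripper's body (75 mm by 190 mm) begins 51 mm behind the grasp point.
Start: joints at [-50.672, 22.042, 0.453, 0, -68.411, -14.817], TCP at [0.259, -0.569, 0.405] pointing down, gripper open.
Joint ranges: [-179.83, 179.83], [-69.29, 118.12], [-61.27, 80.66], [-181.25, 117.63], [-171.15, -9.14], [-177.46, 177.46]. Speed limits (degrees/s): [159.86, 159.86, 180, 180, 180, 180].

INTERFACE

Orientations are given as a 3x3 rotation matrix whose columns are the frame's x, y, z axes.
In Python, from station import sense, eyes, r gives the robot as it stands.
- The arm moves only by the tool jog_arm, never from a script. Its argument "increments" is a list of rows, each a list of 4 numbers: the shift along the tool's x, y, z normalised to -1 to 1, where 1 is 0.02 m, then the turn about the tool's z normalised to -1 to 1, where 1 is 0.08 rad. A call has 1 to 10 rows; each row shifts and turns the commanded pose from where the row before left it, along the tool's axes as they then stand; what a row does not reach is not made up. A row lasts 1/10 s, in which the tool goes at most 50 mm and 8.59 degrees, less where a joint would pass 70% of its speed; a pose out of reach is approached as far as the arm can. A call with a number of a shift or a turn outside -1 to 1 is refused whole. A call with a gripper value outside its range is refused whole. "grip" is the finger opening in mm, from 0 to 87, set as the call begins (left out, the last holds). The fingers move at their own pace and stop on an object; the grip force is fixed at half the most. Time passes only in rows, so rows that do not move let the fingers close. It gives the time, the measured TCP pose, the force, the opening and the grip force at its end, in the units of the state.
- sense(): the state, without advancing time (a new reading comes with each control period).
- eyes.capture(name): name is "side" or "top" or "wrist"; returns the picture (384x512x3 uint8, blue, green, red); there is no depth.
- eyes.get_calibration(name): a dict with "camera_matrix" (3x3 intrinsics, pixels), "R" (3x3) and "t" (3): a world point X has camera coordinates R X + t; the wrist camera has in their place "T_tool_cam" (4x4, takes a point from camera to tool coordinates, whose origin is the TCP and whose axes are the flange's). Camera axes: x right, y down, z forward; pixel columns grow to the right and rows downward; lengths in m; the calibration is good to about 2 mm. A picture is of the moment at which its call begins: read the wrist's pose just before it. get_calibration takes no time and is no camera call.
- r.finish_job(): hands the job in; it is judged then, once.
Trained networks look in the newest picture that a camera, given by its name, has taken for a name from the list of things; names that differ only in an ending like _2 or _b are one class to them, and where a whole thing is asked for, a point or a joint stands for the part that bears it (a point fixed in the world has none). Each returns a list of dicts, best first, with "conf" (0 to 1); they miss things now and then, are a little off and sometimes report something else, mostly with a low value. They report only what shows in the picture. A call takes as long as a camera call.
- eyes.spot_in(camera, name): "centre" ([x, y, z] in m, in world coordinates, good to about 4 mm: the middle of the surface that is visible of it).
- eyes.outline_of(camera, name): "mask" (384x512 bool, what is visible of it).
The state is a dict: "time_s": time; "joints": joint angles; "joint_velocities": joint speeds; "effort": joint torques, N m; "tcp_pos": TCP position; "ee_rot": TCP orientation; "wrist_force": force on the tool from outside, world axes, zero at the start; "moment": the same for the moment, N m; "gripper_width": opening from 0.0 (shut) to 1.0 (fully open); "gripper_force": force on a finger pad.
Only numpy, scipy, OpenCV 4.12 (cv2) and the standard library are available. Lean on these libraries where they do the work, as an engineer would, in place of code of your own. Each camera call takes 0.05 s, during which the arm holds its last target. There are 200 camera calls.

TASK

One of the three hand-cut cork blocks, which are not equally thick, has toppled over: stand it on end like the other two and close all three up into one straight, tight row against the flat face of the limestone bookend, touching it and each other with no gaps, their broad faces towards the bookend and their narrow sides flush with the bookend's sides; their order does not matter. The bookend only stands loose, so do not shove it out of its place, and leave the jar and the basket with its ball alone.

Things in the scene. Friction and masses are not known exactly. Their poses are not given: they have to be found in the camera images.
- bookend: stepped limestone bookend, loose, about 0.9 kg: 56 mm along its x, 80 mm along its y; the half at +y is 110 mm high, the half at -y is 55 mm high. Origin at the centre of its underside. Its flat upright face (56 mm wide, 110 mm high) looks to its +y, 40 mm from the origin; the row grows from there along its +y. It slides on the ledge if pushed with more than about 4 N
- block_a: cork block standing on end, about 50 g: 56 mm along its x (width), 110 mm along its z (length, upright); along its y its thickness, hand-cut and not measured: somewhere from 30 to 50 mm and different for each block, so feel when faces meet. Origin at the centre of its underside
- block_a_mid (a point): middle of block_a, 55 mm from its ends
- block_b: cork block like block_a, also standing on end, same axes and sizes but another thickness. Origin at the centre of its underside
- block_b_mid (a point): middle of block_b, 55 mm from its ends
- block_c: the toppled cork block, same width and length as the others but lying on its broad face: 110 mm along its x (length), 56 mm along its y (width), its thickness (again 30 to 50 mm, not measured) along its z, upright at the start. Origin at the centre of the face that is underneath at the start
- block_c_mid (a point): middle of block_c, half its thickness above its origin along its z
- jar: bystander: closed glass jar with a wooden lid, 84 mm across, 147 mm high with its knob. Origin at the centre of its underside
- basket: bystander: round wicker basket, 145 mm across at the rim, 62 mm high. Origin at the centre of its underside
- ball_center (a point): centre of the steel massage ball (50 mm across) that lies in the basket; bystander. (A fixed bamboo cabinet, 200 mm high with a closed front flap, also stands on the ledge, at the robot's left, more than 100 mm beyond block_c)

How it is judged (in metres and radians):
At the end, for the whole second after the job is handed in: All three blocks stand upright (0.05 rad) in a row from the bookend's flat face, broad faces towards it: each gap at most about 2.5 mm, sides within 4 mm of flush, turned at most 0.07 rad; the bookend upright, within 5 mm of its start; all at rest ((angle between block_a's own z axis and vertical below 0.05 rad or angle between block_a's own z axis and vertical above 3.0916 rad) and height (world z) of block_a_mid between 0.05 and 0.06 m and x of block_a_mid in the frame of bookend between -0.004 and 0.004 m and y of each of block_a_mid, block_b_mid, block_c_mid in the frame of bookend above 0.05 m and angle between the y axis of each of block_a, block_b and the y axis of bookend, either way round below 0.07 rad and linear speed of each of block_a, block_b, block_c below 0.01 m/s and (angle between block_b's own z axis and vertical below 0.05 rad or angle between block_b's own z axis and vertical above 3.0916 rad) and height (world z) of block_b_mid between 0.05 and 0.06 m and x of block_b_mid in the frame of bookend between -0.004 and 0.004 m and (angle between block_c's own x axis and vertical below 0.05 rad or angle between block_c's own x axis and vertical above 3.0916 rad) and height (world z) of block_c_mid between 0.05 and 0.06 m and x of block_c_mid in the frame of bookend between -0.004 and 0.004 m and angle between the z axis of block_c and the y axis of bookend, either way round below 0.07 rad and (y of block_a_mid in the frame of bookend below 0.0585 m or y of block_b_mid in the frame of bookend below 0.061 m or y of block_c_mid in the frame of bookend below 0.0645 m) and ((horizontal distance between block_a_mid and block_b_mid below 0.037 m and horizontal distance between block_a_mid and block_c_mid below 0.0405 m) or (horizontal distance between block_b_mid and block_a_mid below 0.037 m and horizontal distance between block_b_mid and block_c_mid below 0.043 m) or (horizontal distance between block_c_mid and block_a_mid below 0.0405 m and horizontal distance between block_c_mid and block_b_mid below 0.043 m)) and angle between bookend's own z axis and vertical below 0.03 rad and distance of bookend from where it was at the start of the episode below 0.005 m); the robot touches nothing.
It fails at once if the bookend is shoved more than 8 mm out of its place (distance of bookend from where it was at the start of the episode above 0.008 m).
It fails at once if the jar is moved more than 10 mm (distance of jar from where it was at the start of the episode above 0.01 m).
It fails at once if the basket is moved more than 10 mm (distance of basket from where it was at the start of the episode above 0.01 m).
It fails at once if the ball is moved more than 30 mm (distance of ball_center from where it was at the start of the episode above 0.03 m).
It also fails if it takes over 72 s, if anything falls off the work surface, if the arm or the gripper's body presses on something with over 40 N, if the wrist force passes 120 N, or if a joint passes its speed limit or range.

## Working session

There is one attempt and no reset: what is moved stays moved. The work goes in short steps, Python scripts to look and compute and a tool call to move; the robot and the scene stay as the last step left them, time stands still between calls to the robot, and variables do not carry over. Pictures are saved under pics/ and viewed, at most 10 in all, crops included, and the job is handed in when it is done.

Besides the shell and the picture viewer there is one more tool, called after "Call:" as a command line: name --pt "numbers of a row" for each row, then --argument value for the rest. jog_arm: Moves the arm, as the interface text tells. Its arguments: {"type":"object","properties":{"increments":{"type":"array"},"grip":{"type":"number"}},"required":["increments"]}

```bash
mkdir -p pics; ls
python3 - <<'E'
from station import sense, eyes, r
import cv2, numpy as np
s=sense(); print(s['time_s'],s['tcp_pos'],np.round(s['ee_rot'],3).tolist(),s['wrist_force'])
for c in ['side','top']:
    cv2.imwrite(f'pics/{c}0.png',eyes.capture(c))
    k=eyes.get_calibration(c); print(c,np.round(k['camera_matrix'],1).tolist(),np.round(k['R'],3).tolist(),np.round(k['t'],3))
    for n in ['bookend','block_a','block_b','block_c','jar','basket']:
        for d in eyes.spot_in(c,n)[:4]: print(c,n,np.round(d['centre'],3),round(d['conf'],2))
E
```

```text
pics
0.0 [ 0.25924428 -0.56846719  0.40363778] [[-0.91, -0.415, -0.001], [-0.415, 0.91, 0.002], [0.0, 0.002, -1.0]] [-0.51950829 -0.16446836 -0.22457409]
side [[437.7, 0.0, 261.2], [0.0, 437.7, 189.9], [0.0, 0.0, 1.0]] [[-0.788, -0.616, 0.008], [-0.483, 0.61, -0.628], [0.382, -0.499, -0.778]] [0.405 0.307 1.084]
side bookend [ 0.538 -0.13   0.068] 0.73
side block_a [0.527 0.306 0.046] 0.75
side block_a [0.45  0.16  0.085] 0.7
side block_a [0.648 0.091 0.079] 0.63
side block_a [ 0.641 -0.341  0.095] 0.36
side block_b [0.527 0.306 0.046] 0.75
side block_b [0.45  0.16  0.085] 0.7
side block_b [0.648 0.091 0.079] 0.63
side block_b [ 0.641 -0.341  0.095] 0.36
side block_c [0.527 0.306 0.046] 0.75
side block_c [0.45  0.16  0.085] 0.7
side block_c [0.648 0.091 0.079] 0.63
side block_c [ 0.641 -0.341  0.095] 0.36
side jar [ 0.643 -0.341  0.092] 0.65
side basket [ 0.47  -0.41   0.042] 0.64
top [[396.2, 0.0, 256.7], [0.0, 396.2, 197.2], [0.0, 0.0, 1.0]] [[0.02, -1.0, 0.004], [-0.996, -0.02, -0.091], [0.092, -0.002, -0.996]] [-0.032  0.537  0.967]
top bookend [ 0.542 -0.151  0.094] 0.63
top block_a [0.459 0.139 0.108] 0.86
top block_a [0.531 0.296 0.047] 0.7
top block_a [0.647 0.075 0.108] 0.62
top block_b [0.459 0.139 0.108] 0.86
top block_b [0.531 0.296 0.047] 0.7
top block_b [0.647 0.075 0.108] 0.62
top block_c [0.459 0.139 0.108] 0.86
top block_c [0.531 0.296 0.047] 0.7
top block_c [0.647 0.075 0.108] 0.62
top jar [ 0.647 -0.353  0.127] 0.94
top jar [0.533 0.294 0.041] 0.5
top basket [ 0.467 -0.41   0.032] 0.94
top basket [0.533 0.297 0.046] 0.34
```

View pics/top0.png

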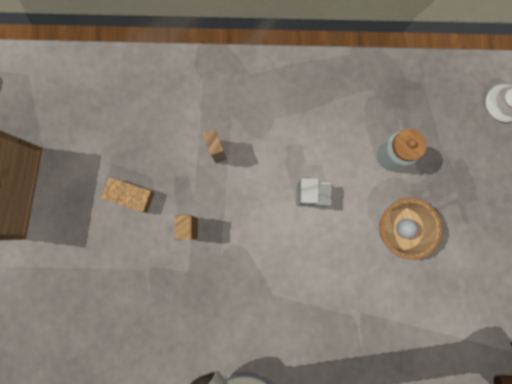

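View pics/side0.png

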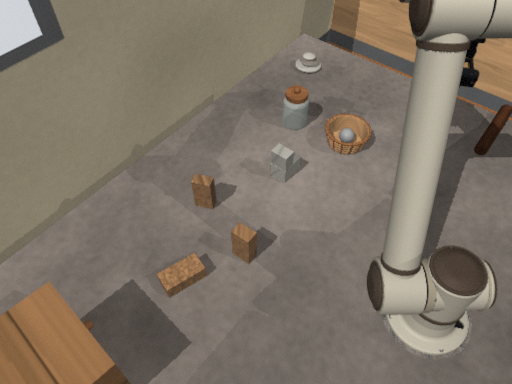

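The top view shows the toppled block at about (127,195), the standing blocks at (214,146) and (186,228), and the bookend at (316,192) with its tall half on the left, facing world +y. The jar is at (407,146), the basket at (410,228) and the cabinet on the far left. I'll fit box models to the network masks next.

```bash
cat > fit.py <<'E'
import numpy as np, cv2
from scipy.optimize import minimize
from station import sense, eyes, r
S=4
def cal(c):
    k=eyes.get_calibration(c); K=k['camera_matrix']
    if c=='wrist':
        s=sense(); T=np.eye(4); T[:3,:3]=s['ee_rot']; T[:3,3]=s['tcp_pos']
        M=np.linalg.inv(T@k['T_tool_cam']); return K,M[:3,:3],M[:3,3]
    return K,np.array(k['R']),np.array(k['t'])
def box(x0,x1,y0,y1,z0,z1): return np.array([[x,y,z] for x in(x0,x1) for y in(y0,y1) for z in(z0,z1)])
def stand(t): return [box(-.028,.028,-t/2,t/2,0,.11)]
def lying(t): return [box(-.055,.055,-.028,.028,0,t)]
BE=[box(-.028,.028,0,.04,0,.11),box(-.028,.028,-.04,0,0,.055)]
def proj(P,C):
    K,R,t=C; q=(P@R.T+t)@np.asarray(K).T; return q[:,:2]/q[:,2:]
def sil(boxes,x,y,th,C):
    m=np.zeros((384*S,512*S),np.uint8); c,s=np.cos(th),np.sin(th)
    for b in boxes:
        P=b@np.array([[c,s,0],[-s,c,0],[0,0,1]])+[x,y,0]
        uv=(proj(P,C)+.5)*S-.5
        cv2.fillConvexPoly(m,cv2.convexHull(np.round(uv*16).astype(np.int32)),255,shift=4)
    return cv2.resize(m,(512,384),interpolation=cv2.INTER_AREA)/255.
def fit(model,p0,obs):
    """obs: list of (mask,cal); p=(x mm,y mm,deg[,t mm])"""
    def cost(p):
        b=model(p[3]/1e3) if len(p)>3 else model
        return sum(np.abs(cv2.GaussianBlur(sil(b,p[0]/1e3,p[1]/1e3,np.radians(p[2]),C)-m,(0,0),1.)).sum() for m,C in obs)
    best=None
    for d in (-8,8):
        q=np.array(p0,float); q[2]+=d
        sim=np.vstack([q]+[q+e for e in np.diag([8,8,10,6][:len(q)])])
        o=minimize(cost,q,method='Nelder-Mead',options=dict(initial_simplex=sim,xatol=.05,fatol=.1,maxiter=250))
        if best is None or o.fun<best.fun: best=o
    return best
def mask_at(c,name,near,C):
    """mask of the candidate whose centroid projects nearest to the point"""
    u=proj(np.array([near]),C)[0]; best=None
    for d in eyes.outline_of(c,name):
        yx=np.argwhere(d['mask']); 
        if len(yx)<30: continue
        e=np.linalg.norm(yx.mean(0)[::-1]-u)
        if best is None or e<best[0]: best=(e,d['mask'].astype(float),d['conf'])
    return best
E
cat > m1.py <<'E'
from fit import *
items={'bookend':('bookend',BE,(540,-150,0),(.54,-.15,.06)),'b1':('block_a',stand,(459,139,0,38),(.455,.145,.06)),
'b2':('block_a',stand,(647,75,30,38),(.648,.08,.06)),'c':('block_c',lying,(531,300,70,40),(.53,.3,.02))}
for c in['top','side']: eyes.capture(c)
for k,(n,mod,p0,near) in items.items():
    obs=[]
    for c in['top','side']:
        C=cal(c); e,m,cf=mask_at(c,n,near,C); obs.append((m,C))
    for lab,o in (('top',obs[:1]),('side',obs[1:]),('both',obs)):
      for a in ([0] if k=='c' or k=='bookend' else [0,90]):
        q=list(p0); q[2]+=a
        f=fit(mod,q,o); print(k,lab,np.round(f.x,1),round(f.fun,1),'of',int(sum(m.sum() for m,_ in o)))
E
time python3 m1.py
```

```text
bookend top [ 546.8 -160.9   -1.7] 35.4 of 910
bookend side [ 550.5 -165.8    1. ] 31.2 of 839
bookend both [ 547.5 -162.4   -0.8] 130.8 of 1749
b1 top [458.5 145.4   1.5  34.8] 19.0 of 547
b1 top [458.4 145.6   2.3  35.2] 18.5 of 547
b1 side [ 4.597e+02  1.438e+02 -3.000e-01  3.430e+01] 25.3 of 795
b1 side [461.5 142.8  55.6  34.2] 138.0 of 795
b1 both [458.8 144.5   0.6  33.7] 64.3 of 1342
b1 both [459.1 144.3  -0.6  34. ] 71.8 of 1342
b2 top [657.2  84.3  20.6  31.6] 29.2 of 445
b2 top [657.2  84.4 200.5  31.6] 30.1 of 445
b2 side [658.6  81.3  21.8  25.8] 21.3 of 674
b2 side [658.4  81.5  21.2  25.8] 21.1 of 674
b2 both [656.7  83.3  19.1  29.5] 87.1 of 1119
b2 both [656.4  83.6  20.6  30.7] 90.3 of 1119
c top [5.835e+02 2.924e+02 6.730e+01 1.000e-01] 1483.0 of 547
c side [538.9 298.   72.3  39.2] 40.3 of 1198
c both [539.5 297.9  72.3  37.8] 1702.7 of 1745
real	0m27.204s
user	0m39.947s
sys	0m19.084s
```

```bash
cat > go.py <<'E'
import sys
from station import sense, eyes, r
import numpy as np
def rows(tx,ty,tz,ccw=0.):
    """rows*unit needed to bring TCP to target (m), in the tool's axes; ccw turn in deg wanted afterwards"""
    s=sense(); R=np.array(s['ee_rot']); d=R.T@(np.array([tx,ty,tz])-s['tcp_pos'])/.02
    yaw=np.degrees(np.arctan2(R[1,1],R[0,1]))
    print('t %.2f tcp %s yaw_y %.2f F %s w %.1f gf %.1f'%(s['time_s'],np.round(s['tcp_pos'],4),yaw,np.round(s['wrist_force'],1),s['gripper_width']*87,s['gripper_force']))
    n=max(1,int(np.ceil(np.abs(d).max()-.02))); print('total units',np.round(d,2),'rows',n,'each',np.round(d/n,3),'turn units',round(-np.radians(ccw)/.08,2))
if __name__=='__main__': rows(*map(float,sys.argv[1:]))
E
python3 - <<'E'
from station import eyes
import numpy as np
k=eyes.get_calibration('wrist');print(np.round(k['T_tool_cam'],3),np.round(k['camera_matrix'],1))
E
```

```text
[[ 0.001 -0.964 -0.265  0.072]
 [ 1.     0.     0.001 -0.   ]
 [-0.001 -0.265  0.964  0.02 ]
 [ 0.     0.     0.     1.   ]] [[311.5   0.  259.2]
 [  0.  311.5 188.1]
 [  0.    0.    1. ]]
```

Call:
jog_arm --pt "0 0 0 -1" --pt "0 0 0 -1" --pt "0 0 0 -1" --pt "0 0 0 -1" --pt "0 0 0 -1" --pt "0 0 0 -1" --pt "0 0 0 -1" --pt "0 0 0 -1" --pt "0 0 0 -1" --pt "0 0 0 -1" --grip 87

```text
time_s: 2.2
tcp_pos: [0.2593, -0.5687, 0.4048]
ee_rot: [[-0.333, -0.943, -0.0], [-0.943, 0.333, -0.0], [0.0, -0.0, -1.0]]
wrist_force: [-0.6, -0.3, 0.1]
gripper_width: 0.996
gripper_force: 0.0
```

```bash
python3 go.py 0.5475 -0.24 0.42
```

```text
t 2.20 tcp [ 0.2593 -0.5687  0.4048] yaw_y 160.54 F [-0.6 -0.3  0.1] w 86.7 gf 0.0
total units [-20.29  -8.11  -0.76] rows 21 each [-0.966 -0.386 -0.036] turn units -0.0
```

Call:
jog_arm --pt "-1 -0.4 0 0" --pt "-1 -0.4 0 0" --pt "-1 -0.4 0 0" --pt "-1 -0.4 0 0" --pt "-1 -0.4 0 0" --pt "-1 -0.4 0 0" --pt "-1 -0.4 0 0" --pt "-1 -0.4 0 0" --pt "-1 -0.4 0 0" --pt "-1 -0.4 0 0"

```text
time_s: 3.2
tcp_pos: [0.4024, -0.4065, 0.4049]
ee_rot: [[-0.336, -0.942, 0.0], [-0.942, 0.336, -0.0], [0.0, -0.0, -1.0]]
wrist_force: [-0.5, -0.4, 0.3]
gripper_width: 1.003
gripper_force: 0.0
```

Call:
jog_arm --pt "-1 -0.4 0 0" --pt "-1 -0.4 0 0" --pt "-1 -0.4 0 0" --pt "-1 -0.4 0 0" --pt "-1 -0.4 0 0" --pt "-1 -0.4 0 0" --pt "-1 -0.4 0 0" --pt "-1 -0.4 0 0" --pt "-1 -0.4 0 0" --pt "-1 -0.4 0 0"

```text
time_s: 4.2
tcp_pos: [0.545, -0.245, 0.4048]
ee_rot: [[-0.336, -0.942, 0.0], [-0.942, 0.336, -0.0], [0.0, -0.0, -1.0]]
wrist_force: [-0.6, -0.1, 0.1]
gripper_width: 0.997
gripper_force: 0.0
```

Call:
jog_arm --pt "0 0 0 0" --pt "0 0 0 0"

```text
time_s: 4.4
tcp_pos: [0.5446, -0.2455, 0.4046]
ee_rot: [[-0.336, -0.942, -0.0], [-0.942, 0.336, 0.0], [0.0, 0.0, -1.0]]
wrist_force: [0.7, 0.2, -0.4]
gripper_width: 0.995
gripper_force: 0.0
```

```bash
python3 go.py 0.526 0.18 0.42
python3 - <<'E'
from fit import *
C=cal('wrist'); im=eyes.capture('wrist'); cv2.imwrite('pics/w1.png',im)
e,m,cf=mask_at('wrist','bookend',(.5475,-.162,.06),C); print(e,cf,m.sum())
f=fit(BE,(547.5,-162.4,-.8),[(m,C)]); print(np.round(f.x,1),f.fun)
c=cv2.imread('pics/w1.png'); s=sil(BE,f.x[0]/1e3,f.x[1]/1e3,np.radians(f.x[2]),C)
for mm,col in((m,(0,0,255)),(s,(0,255,0))):
    cs,_=cv2.findContours((mm>.5).astype(np.uint8),0,2); cv2.drawContours(c,cs,-1,col,1)
cv2.imwrite('pics/w1o.png',c)
E
```

```text
t 4.40 tcp [ 0.5446 -0.2455  0.4046] yaw_y 160.40 F [ 0.7  0.2 -0.4] w 86.5 gf 0.0
total units [-19.73   8.02  -0.77] rows 20 each [-0.986  0.401 -0.038] turn units -0.0
1.8309633406261732 0.82 3778.0
[ 548.5 -161.7   -0. ] 1784.8664931969677
```

View pics/w1o.png

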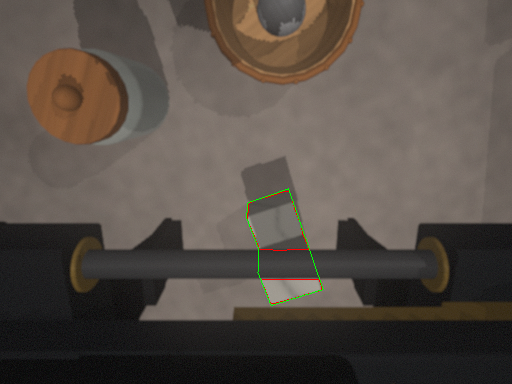

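The wrist view shows the bookend at about (285,250), with the gripper parts crossing it. The green fit follows its edges: (548.5, -161.7) mm, yaw about 0°. Next I go towards block_c.

Call:
jog_arm --pt "-1 0.4 0 0" --pt "-1 0.4 0 0" --pt "-1 0.4 0 0" --pt "-1 0.4 0 0" --pt "-1 0.4 0 0" --pt "-1 0.4 0 0" --pt "-1 0.4 0 0" --pt "-1 0.4 0 0" --pt "-1 0.4 0 0" --pt "-1 0.4 0 0"

```text
time_s: 5.5
tcp_pos: [0.536, -0.0306, 0.405]
ee_rot: [[-0.338, -0.941, 0.0], [-0.941, 0.338, 0.0], [-0.0, -0.0, -1.0]]
wrist_force: [0.4, 0.4, 0.3]
gripper_width: 0.995
gripper_force: 0.0
```

Call:
jog_arm --pt "-1 0.4 0 0" --pt "-1 0.4 0 0" --pt "-1 0.4 0 0" --pt "-1 0.4 0 0" --pt "-1 0.4 0 0" --pt "-1 0.4 0 0" --pt "-1 0.4 0 0" --pt "-1 0.4 0 0" --pt "-1 0.4 0 0" --pt "-1 0.4 0 0"

```text
time_s: 6.5
tcp_pos: [0.5283, 0.1846, 0.405]
ee_rot: [[-0.338, -0.941, 0.0], [-0.941, 0.338, 0.0], [-0.0, -0.0, -1.0]]
wrist_force: [-0.0, 0.4, 1.2]
gripper_width: 1.001
gripper_force: 0.0
```

Call:
jog_arm --pt "0 0 0 0" --pt "0 0 0 0"

```text
time_s: 6.7
tcp_pos: [0.5283, 0.1842, 0.4047]
ee_rot: [[-0.336, -0.942, -0.0], [-0.942, 0.336, -0.0], [0.0, 0.0, -1.0]]
wrist_force: [0.4, 0.0, -0.2]
gripper_width: 0.998
gripper_force: 0.0
```

```bash
cat > wl.py <<'E'
from fit import *
import sys
# usage: wl.py pic name model x y deg t
pic,n,mod=sys.argv[1:4]; p=list(map(float,sys.argv[4:]))
C=cal('wrist'); im=eyes.capture('wrist')
e,m,cf=mask_at('wrist',n,(p[0]/1e3,p[1]/1e3,.03),C); print(e,cf,m.sum())
model={'lying':lying,'stand':stand,'BE':BE}[mod]
if mod!='BE':
    t=p[3]/1e3; model=model(t); p=p[:3]
f=fit(model,p,[(m,C)]); print(np.round(f.x,1),f.fun)
s=sil(model,f.x[0]/1e3,f.x[1]/1e3,np.radians(f.x[2]),C)
for mm,col in((m,(0,0,255)),(s,(0,255,0))):
    cs,_=cv2.findContours((mm>.5).astype(np.uint8),0,2); cv2.drawContours(im,cs,-1,col,1)
cv2.imwrite(f'pics/{pic}.png',im)
E
python3 go.py 0.526 0.259 0.3; python3 wl.py w2 block_c lying 539 298 72 44
```

```text
t 6.70 tcp [0.5283 0.1842 0.4047] yaw_y 160.34 F [ 0.4  0.  -0.2] w 86.8 gf 0.0
total units [-3.49  1.37  5.24] rows 6 each [-0.581  0.228  0.873] turn units -0.0
5.845545753893408 0.56 2877.0
[537.3 302.3  73.3] 1502.9783440071972
```

View pics/w2.png

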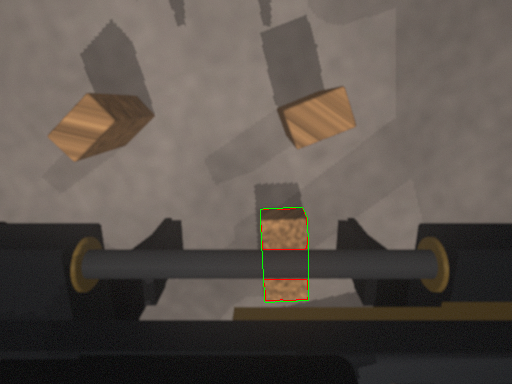

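Block_c's fit hugs its outline at (285,255). It is lying along 73°, with its near end at about (521,250) mm. I turn slightly and descend onto that end.

Call:
jog_arm --pt "0 0 0 -0.6" --pt "0 0 0 0"

```text
time_s: 7.0
tcp_pos: [0.5284, 0.1837, 0.4049]
ee_rot: [[-0.292, -0.956, 0.0], [-0.956, 0.292, 0.0], [-0.0, -0.0, -1.0]]
wrist_force: [-0.4, -0.8, 0.1]
gripper_width: 0.998
gripper_force: 0.0
```

```bash
python3 go.py 0.525 0.263 0.186
```

```text
t 7.00 tcp [0.5284 0.1837 0.4049] yaw_y 163.02 F [-0.4 -0.8  0.1] w 86.9 gf 0.0
total units [-3.74  1.32 10.94] rows 11 each [-0.34   0.12   0.995] turn units -0.0
```

Call:
jog_arm --pt "-0.75 0.26 0.6 0" --pt "-0.75 0.26 0.6 0" --pt "-0.75 0.26 0.6 0" --pt "-0.75 0.26 0.6 0" --pt "-0.75 0.26 0.6 0" --pt "0 0 1 0" --pt "0 0 1 0" --pt "0 0 1 0" --pt "0 0 1 0" --pt "0 0 1 0"

```text
time_s: 8.0
tcp_pos: [0.525, 0.2652, 0.2431]
ee_rot: [[-0.29, -0.957, -0.0], [-0.957, 0.29, -0.0], [0.0, 0.0, -1.0]]
wrist_force: [-0.4, 0.5, -0.0]
gripper_width: 1.001
gripper_force: 0.0
```

Call:
jog_arm --pt "0 0 1 0" --pt "0 0 1 0" --pt "0 0 0.9 0" --pt "0 0 0 0" --pt "0 0 0 0"

```text
time_s: 8.5
tcp_pos: [0.5252, 0.2648, 0.1863]
ee_rot: [[-0.29, -0.957, -0.001], [-0.957, 0.29, -0.001], [0.001, 0.001, -1.0]]
wrist_force: [0.8, -1.0, 0.9]
gripper_width: 0.999
gripper_force: 0.0
```

Call:
jog_arm --pt "0 0 0 0" --pt "0 0 0 0" --pt "0 0 0 0" --pt "0 0 0 0" --pt "0 0 0 0" --pt "0 0 0 0" --grip 55.5

```text
time_s: 9.1
tcp_pos: [0.5253, 0.264, 0.1869]
ee_rot: [[-0.291, -0.957, 0.0], [-0.957, 0.291, 0.0], [-0.0, -0.0, -1.0]]
wrist_force: [0.7, -0.7, 0.4]
gripper_width: 0.652
gripper_force: 0.2
```

Call:
jog_arm --pt "0 0 0 0" --pt "0 0 0 0" --pt "0 0 0 0" --grip 55

```text
time_s: 9.4
tcp_pos: [0.5254, 0.264, 0.1869]
ee_rot: [[-0.291, -0.957, 0.0], [-0.957, 0.291, 0.0], [-0.0, -0.0, -1.0]]
wrist_force: [0.2, -0.8, 0.9]
gripper_width: 0.641
gripper_force: 30.0
```

Call:
jog_arm --pt "0 0 0 0" --pt "0 0 0 0" --pt "0 0 0 0" --grip 54

```text
time_s: 9.7
tcp_pos: [0.5254, 0.264, 0.1869]
ee_rot: [[-0.291, -0.957, 0.0], [-0.957, 0.291, 0.0], [-0.0, -0.0, -1.0]]
wrist_force: [-0.2, -0.7, 2.4]
gripper_width: 0.638
gripper_force: 30.0
```

Call:
jog_arm --pt "0 0 -0.5 0" --pt "0 0 -0.5 0" --pt "0 0 -0.5 0" --pt "0 0 -0.5 0" --pt "0 0 -0.5 0" --pt "0 0 -0.5 0" --pt "0 0 -0.5 0" --pt "0 0 -0.5 0" --pt "0 0 -0.5 0" --pt "0 0 -0.5 0"

```text
time_s: 10.7
tcp_pos: [0.5253, 0.2641, 0.2876]
ee_rot: [[-0.291, -0.957, -0.0], [-0.957, 0.291, 0.0], [-0.0, 0.0, -1.0]]
wrist_force: [1.6, 0.6, -0.2]
gripper_width: 0.636
gripper_force: 30.0
```

Run:
```python
from station import sense, eyes
import cv2
im=eyes.capture('side'); cv2.imwrite('pics/s2.png',cv2.resize(im[180:384,60:332],None,fx=2.5,fy=2.5,interpolation=2))
s=sense(); print(s['wrist_force'],s['moment'])
```

```text
[-0.12278099 -0.00741219  1.50671129] [ 0.07156671  0.0245418  -0.03081945]
```

View pics/s2.png

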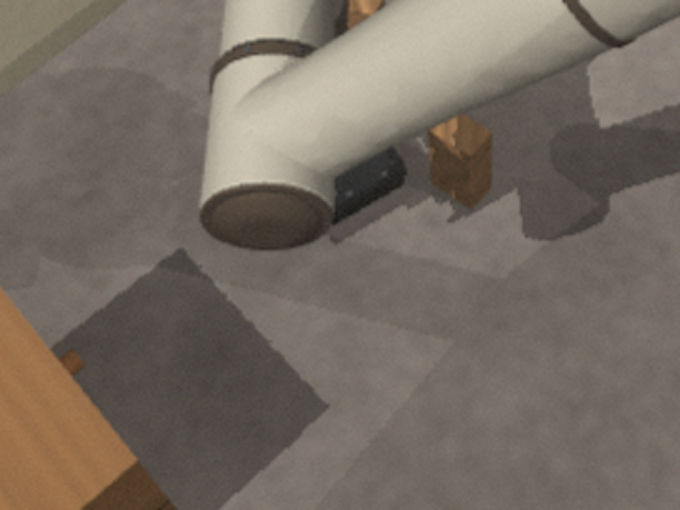

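The arm hides the block in the side view, so I check with the wrist camera.

Run:
```python
from station import sense, eyes
import cv2
cv2.imwrite('pics/w3.png',eyes.capture('wrist'))
```

```text
(no output)
```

View pics/w3.png

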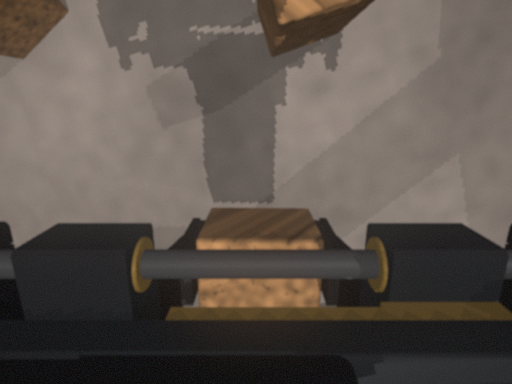

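The block is still horizontal in the grip: its end face spans rows 208–245, as predicted for level. So I'll rotate it by wall friction on the fixed cabinet, and for that I first locate the cabinet's front.

Run:
```python
import cv2,numpy as np
from fit import *
a=cv2.imread('pics/side0.png')[270:384,0:220]; b=cv2.imread('pics/top0.png')[110:260,0:130]
f=lambda i,k:cv2.resize(i,None,fx=k,fy=k,interpolation=2)
a,b=f(a,2.6),f(b,2.0); o=np.zeros((600,800,3),np.uint8); o[:a.shape[0],:a.shape[1]]=a; o[300:300+b.shape[0],:b.shape[1]]=b
cv2.imwrite('pics/cab.png',o)
def gp(c,u,v,z):
    K,R,t=cal(c); d=R.T@np.linalg.solve(K,[u,v,1]); o=-R.T@t; return np.round(o+d*(z-o[2])/d[2],3)
for u,v in((41,148),(25,238),(0,132)): print('top',u,v,[gp('top',u,v,z) for z in(0,.2)])
for u,v in((88,325),(55,288),(128,380)): print('side',u,v,[gp('side',u,v,z) for z in(0,.1,.2)])
```

```text
top 41 148 [array([0.657, 0.539, 0.   ]), array([0.615, 0.429, 0.2  ])]
top 25 238 [array([0.424, 0.564, 0.   ]), array([0.429, 0.448, 0.2  ])]
top 0 132 [array([0.696, 0.648, 0.   ]), array([0.647, 0.516, 0.2  ])]
side 88 325 [array([0.63 , 0.532, 0.   ]), array([0.575, 0.539, 0.1  ]), array([0.519, 0.545, 0.2  ])]
side 55 288 [array([0.775, 0.522, 0.   ]), array([0.706, 0.53 , 0.1  ]), array([0.636, 0.538, 0.2  ])]
side 128 380 [array([0.458, 0.557, 0.   ]), array([0.419, 0.561, 0.1  ]), array([0.379, 0.566, 0.2  ])]
```

View pics/cab.png

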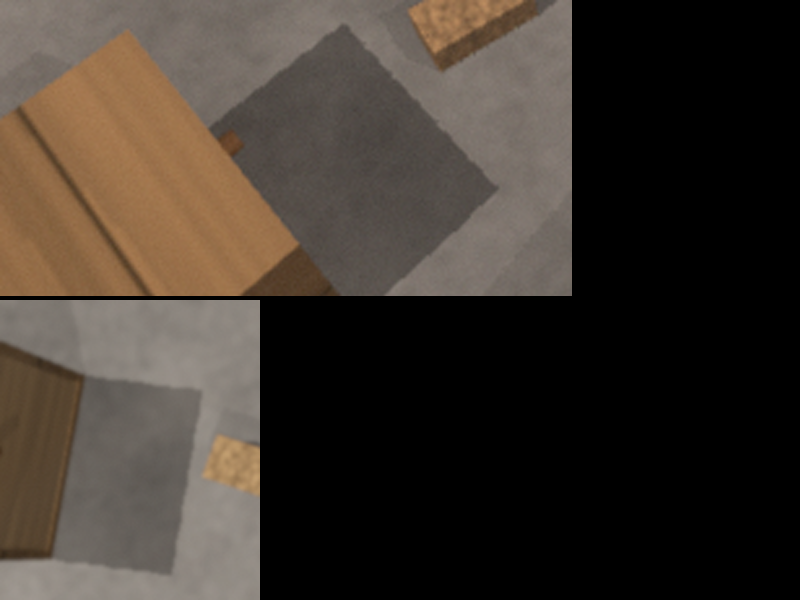

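The cabinet's front face base runs from (0.657, 0.539) to (0.424, 0.564), with its normal along about 84° and a knob near the top of the face. I'll turn the block square to the face, lower it a little and approach.

Call:
jog_arm --pt "0 0 0.9 -0.8" --pt "0 0 0.9 -0.8" --pt "0 0 0.9 -0.8" --pt "0 0 0 0"

```text
time_s: 11.2
tcp_pos: [0.5244, 0.2633, 0.2299]
ee_rot: [[-0.104, -0.995, -0.005], [-0.995, 0.104, -0.004], [0.004, 0.005, -1.0]]
wrist_force: [-0.1, -0.8, -0.0]
gripper_width: 0.64
gripper_force: 30.0
```

```bash
python3 go.py 0.546 0.435 0.234
```

```text
t 11.20 tcp [0.5244 0.2633 0.2299] yaw_y 174.05 F [-0.1 -0.8 -0. ] w 55.7 gf 30.0
total units [-8.65 -0.19 -0.25] rows 9 each [-0.961 -0.021 -0.027] turn units -0.0
```

Call:
jog_arm --pt "-1 0 0 0" --pt "-1 0 0 0" --pt "-1 0 0 0" --pt "-1 0 0 0" --pt "-1 0 0 0" --pt "-1 0 0 0" --pt "-1 0 0 0" --pt "-1 0 0 0"

```text
time_s: 12.0
tcp_pos: [0.5419, 0.4252, 0.234]
ee_rot: [[-0.103, -0.995, 0.002], [-0.995, 0.103, 0.001], [-0.002, -0.001, -1.0]]
wrist_force: [0.1, 0.5, -1.1]
gripper_width: 0.639
gripper_force: 30.0
```

Call:
jog_arm --pt "-0.25 0 0 0" --pt "-0.25 0 0 0" --pt "-0.25 0 0 0" --pt "0 0 0 0"

```text
time_s: 12.4
tcp_pos: [0.5433, 0.4383, 0.233]
ee_rot: [[-0.103, -0.995, 0.0], [-0.995, 0.103, 0.0], [-0.0, -0.0, -1.0]]
wrist_force: [0.3, -0.6, -0.8]
gripper_width: 0.639
gripper_force: 30.0
```

Call:
jog_arm --pt "-0.2 0 0 0" --pt "-0.2 0 0 0" --pt "0 0 0 0"

```text
time_s: 12.7
tcp_pos: [0.5442, 0.4464, 0.2328]
ee_rot: [[-0.103, -0.995, 0.0], [-0.995, 0.103, 0.0], [-0.0, -0.0, -1.0]]
wrist_force: [-0.5, -0.2, -0.7]
gripper_width: 0.64
gripper_force: 30.0
```

Call:
jog_arm --pt "-0.15 0 0 0" --pt "-0.15 0 0 0" --pt "0 0 0 0"

```text
time_s: 13.0
tcp_pos: [0.5447, 0.4524, 0.2327]
ee_rot: [[-0.103, -0.995, 0.0], [-0.995, 0.103, 0.0], [-0.0, -0.0, -1.0]]
wrist_force: [-0.6, -0.0, -0.5]
gripper_width: 0.638
gripper_force: 30.0
```

Call:
jog_arm --pt "-0.1 0 0 0" --pt "-0.1 0 0 0" --pt "0 0 0 0"

```text
time_s: 13.3
tcp_pos: [0.5452, 0.4552, 0.2326]
ee_rot: [[-0.103, -0.995, -0.001], [-0.995, 0.103, -0.003], [0.003, 0.001, -1.0]]
wrist_force: [-0.1, -4.1, 0.6]
gripper_width: 0.643
gripper_force: 30.0
```

Contact is at y=0.455, as predicted. Now I press and raise along the arc so that wall friction swings the free end down.

Call:
jog_arm --pt "-0.05 0 0 0" --pt "0 0 -0.4 0" --pt "0 0 -0.4 0" --pt "0 0 -0.4 0" --pt "0 0 -0.4 0"

```text
time_s: 13.8
tcp_pos: [0.5449, 0.4556, 0.2637]
ee_rot: [[-0.103, -0.995, -0.004], [-0.995, 0.103, -0.005], [0.006, 0.003, -1.0]]
wrist_force: [-1.3, -7.4, -1.6]
gripper_width: 0.642
gripper_force: 30.0
```

Call:
jog_arm --pt "-0.05 0 -0.4 0" --pt "-0.1 0 -0.4 0"

```text
time_s: 14.0
tcp_pos: [0.5448, 0.4568, 0.2782]
ee_rot: [[-0.104, -0.995, -0.008], [-0.994, 0.104, -0.012], [0.013, 0.007, -1.0]]
wrist_force: [0.3, -12.3, -6.6]
gripper_width: 0.642
gripper_force: 30.0
```

```bash
cat > tilt.py <<'E'
from fit import *
import sys
# predicted rows of block_c edges in the wrist picture for a few tilts (grasp 14 mm from end, mid thickness)
K,T=[eyes.get_calibration('wrist')[k] for k in('camera_matrix','T_tool_cam')]
iT=np.linalg.inv(T)
for th in map(float,sys.argv[1:]):
    c,s=np.cos(np.radians(th)),np.sin(np.radians(th)); o=[]
    for a,h in((-14,22),(-14,-22),(96,22),(96,-22)):   # along axis (free end +), up
        X=np.array([-(a*c+h*s)/1e3,0,.164+(a*s-h*c)/1e3,1]); q=K@(iT@X)[:3]; o.append(round(q[1]/q[2]))
    print(th,'near-top,near-bot,far-top,far-bot rows',o)
E
python3 tilt.py 0 15 30 45 60 75 90
python3 -c "
from station import eyes;import cv2;cv2.imwrite('pics/w4.png',eyes.capture('wrist'))"
```

```text
0.0 near-top,near-bot,far-top,far-bot rows [244, 210, 438, 368]
15.0 near-top,near-bot,far-top,far-bot rows [261, 204, 397, 331]
30.0 near-top,near-bot,far-top,far-bot rows [276, 200, 358, 296]
45.0 near-top,near-bot,far-top,far-bot rows [289, 199, 321, 262]
60.0 near-top,near-bot,far-top,far-bot rows [299, 202, 286, 230]
75.0 near-top,near-bot,far-top,far-bot rows [304, 209, 253, 199]
90.0 near-top,near-bot,far-top,far-bot rows [305, 220, 221, 169]
```

View pics/w4.png

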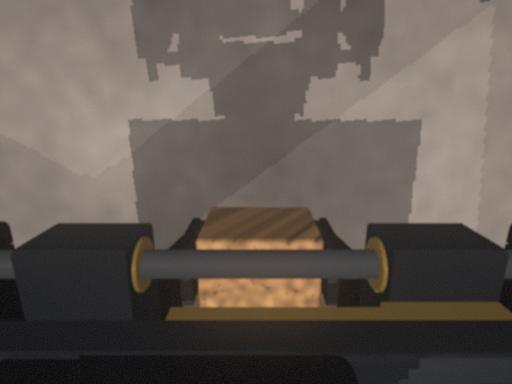

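The end face is still at rows 207–243, so the block slid on the wall (Fz/Fy about 0.5) instead of pivoting. I back off, go lower and repeat with a firmer press.

Call:
jog_arm --pt "0.5 0 0 0" --pt "0.2 0 1 0" --pt "0 0 1 0" --pt "0 0 1 0" --pt "0 0 0 0" --pt "-0.5 0 0 0" --pt "-0.2 0 0 0" --pt "-0.1 0 0 0" --pt "-0.1 0 0 0"

```text
time_s: 14.95
tcp_pos: [0.5463, 0.4587, 0.2204]
ee_rot: [[-0.105, -0.994, -0.008], [-0.994, 0.105, -0.016], [0.017, 0.006, -1.0]]
wrist_force: [1.6, -22.6, 0.7]
gripper_width: 0.642
gripper_force: 30.0
```

Call:
jog_arm --pt "-0.1 0 0 0" --pt "-0.1 0 0 0"

```text
time_s: 15.15
tcp_pos: [0.5468, 0.4603, 0.2202]
ee_rot: [[-0.106, -0.994, -0.011], [-0.994, 0.106, -0.023], [0.024, 0.009, -1.0]]
wrist_force: [1.2, -29.1, 4.7]
gripper_width: 0.643
gripper_force: 30.0
```

Call:
jog_arm --pt "-0.1 0 0 0" --pt "-0.1 0 0 0" --pt "0 0 -0.3 0" --pt "0 0 -0.3 0"

```text
time_s: 15.55
tcp_pos: [0.547, 0.4626, 0.2278]
ee_rot: [[-0.109, -0.994, -0.016], [-0.994, 0.109, -0.027], [0.029, 0.013, -1.0]]
wrist_force: [4.5, -23.2, -8.5]
gripper_width: 0.64
gripper_force: 30.0
```

Call:
jog_arm --pt "0 0 -0.3 0" --pt "0 0 -0.3 0"

```text
time_s: 15.75
tcp_pos: [0.5471, 0.4643, 0.2409]
ee_rot: [[-0.108, -0.994, -0.013], [-0.994, 0.108, -0.023], [0.024, 0.011, -1.0]]
wrist_force: [2.0, -19.4, -5.6]
gripper_width: 0.639
gripper_force: 30.0
```

```bash
cat > endrow.py <<'E'
from fit import *
# edge rows of the near end face in the middle column band of the wrist picture
im=eyes.capture('wrist'); 
m=np.zeros((384,512),bool)
for d in eyes.outline_of('wrist','block_c')[:4]:
    yx=np.argwhere(d['mask']); print(round(d['conf'],2),len(yx),yx.min(0),yx.max(0),yx.mean(0).round())
g=cv2.cvtColor(im,cv2.COLOR_BGR2GRAY)[140:250,225:290].mean(1); dg=np.diff(cv2.GaussianBlur(g[:,None],(1,5),0)[:,0])
i=np.argsort(-abs(dg))[:6]; print('edge rows',[(int(k)+140,round(float(dg[k]),1)) for k in i])
b=im[150:330:10,225:290].mean(1).round().astype(int); print([(150+10*i,x.tolist()) for i,x in enumerate(b)])
E
python3 endrow.py
```

```text
0.81 10366 [190 195] [306 324] [243. 259.]
edge rows [(238, 12.2), (239, 12.0), (247, -10.6), (237, 9.5), (240, 9.3), (248, -6.4)]
[(150, [89, 95, 103]), (160, [88, 94, 102]), (170, [88, 93, 102]), (180, [88, 94, 102]), (190, [63, 83, 106]), (200, [59, 81, 107]), (210, [59, 82, 108]), (220, [58, 81, 107]), (230, [58, 81, 107]), (240, [95, 139, 187]), (250, [63, 79, 99]), (260, [75, 77, 83]), (270, [76, 78, 84]), (280, [89, 130, 175]), (290, [67, 97, 129]), (300, [65, 93, 123]), (310, [46, 80, 100]), (320, [39, 56, 67])]
```

Call:
jog_arm --pt "-0.05 0 -0.3 0" --pt "-0.1 0 -0.3 0" --pt "-0.1 0 -0.3 0" --pt "-0.1 0 -0.3 0"

```text
time_s: 16.25
tcp_pos: [0.548, 0.4735, 0.2676]
ee_rot: [[-0.106, -0.994, -0.008], [-0.994, 0.106, -0.017], [0.018, 0.007, -1.0]]
wrist_force: [1.3, -14.6, -2.2]
gripper_width: 0.635
gripper_force: 30.0
```

```bash
cat > solve.py <<'E'
from fit import *
# fit (grip distance from end, tilt) of block_c in the wrist picture from network mask, visible columns 200..310 rows<250
import sys
C=eyes.get_calibration('wrist'); K=C['camera_matrix']; iT=np.linalg.inv(C['T_tool_cam'])
im=eyes.capture('wrist'); m=max(eyes.outline_of('wrist','block_c'),key=lambda d:d['mask'][150:300,200:310].sum())['mask'].astype(float)
def sl(g,th,dh):
    c,s=np.cos(th),np.sin(th); P=[]
    for a in(-g,.110-g):
        for h in(.022+dh,-.022+dh):
            for y in(-.028,.028): P.append([-(a*c+h*s),y,.164+a*s-h*c,1])
    q=(np.array(P)@iT.T)[:,:3]@np.asarray(K).T; uv=q[:,:2]/q[:,2:]
    o=np.zeros((384*4,512*4),np.uint8); cv2.fillConvexPoly(o,cv2.convexHull(np.round(((uv+.5)*4-.5)*16).astype(np.int32)),255,shift=4)
    return cv2.resize(o,(512,384),interpolation=3)/255.
g=cv2.GaussianBlur(cv2.cvtColor(im,cv2.COLOR_BGR2GRAY)[120:248,225:290].mean(1)[:,None],(1,5),0)[:,0]; dg=np.diff(g)
e=121+int(np.argmax(dg[30:126]))+30; top=np.argwhere(m[:,225:290].mean(1)>.5).min()
print('face top row',top,'bright edge row',e)
def rows(g,th):
    o=[]
    for h in(.022,-.022):
        a=-g;c,s=np.cos(th),np.sin(th); q=K@(iT@np.array([-(a*c+h*s),0,.164+a*s-h*c,1]))[:3]; o.append(q[1]/q[2])
    return np.array(o)
from scipy.optimize import least_squares
f=least_squares(lambda p:rows(p[0]/1e3,np.radians(p[1]))-[e,top],[20,15]); print('grip from end mm, tilt deg',f.x.round(1),f.cost)
s=sense(); print(s['tcp_pos'],s['wrist_force'])
cv2.imwrite('pics/solve.png',im)
E
python3 solve.py
```

```text
face top row 174 bright edge row 246
grip from end mm, tilt deg [32.1 26.3] 1.0821606519596323e-23
[0.5479551  0.47415361 0.26907061] [  0.06427753 -17.23072349   0.9666943 ]
```

Call:
jog_arm --pt "-0.05 0 -0.25 0" --pt "-0.05 0 -0.25 0" --pt "-0.1 0 -0.25 0" --pt "-0.1 0 -0.25 0" --pt "-0.1 0 -0.25 0"

```text
time_s: 16.85
tcp_pos: [0.5482, 0.4854, 0.2935]
ee_rot: [[-0.104, -0.995, -0.004], [-0.995, 0.104, -0.006], [0.007, 0.003, -1.0]]
wrist_force: [0.6, -5.2, -3.8]
gripper_width: 0.641
gripper_force: 30.0
```

```bash
python3 solve.py
```

```text
face top row 169 bright edge row 171
grip from end mm, tilt deg [ 40.8 -10.8] 8.077935669463161e-28
[0.54809552 0.48576481 0.29431805] [-0.21473048 -6.50607888 -1.7186878 ]
```

Call:
jog_arm --pt "-0.15 0 -0.2 0" --pt "-0.15 0 -0.2 0" --pt "-0.15 0 -0.2 0" --pt "0 0 0 0"

```text
time_s: 17.35
tcp_pos: [0.5489, 0.4947, 0.3059]
ee_rot: [[-0.103, -0.995, -0.003], [-0.995, 0.103, -0.006], [0.006, 0.003, -1.0]]
wrist_force: [-1.0, -5.9, -2.7]
gripper_width: 0.64
gripper_force: 30.0
```

```bash
python3 solve.py
cat > cand.py <<'E'
from fit import *
import sys
C=eyes.get_calibration('wrist'); K=C['camera_matrix']; iT=np.linalg.inv(C['T_tool_cam'])
G,row=map(float,sys.argv[1:]) # solve g, tilt from wall gap and near-bot row
from scipy.optimize import least_squares
def f(p):
    g,th=p[0]/1e3,np.radians(p[1]);c,s=np.cos(th),np.sin(th);h=-.022
    q=K@(iT@np.array([-(-g*c+h*s),0,.164-g*s-h*c,1]))[:3]
    return [q[1]/q[2]-row,((.11-g)*c+.022*s)*1e3-G]
o=least_squares(f,[30,55]);print('g,tilt',o.x.round(1),o.cost)
E
python3 cand.py 64.7 169
```

```text
face top row 169 bright edge row 171
grip from end mm, tilt deg [ 40.8 -10.8] 1.6155871338926322e-27
[0.54886867 0.49467468 0.30587517] [-0.04415071 -6.19689775 -3.13409159]
g,tilt [41.2 44.1] 4.827699918083245e-19
```

```bash
python3 cand.py 55.8 169; python3 cand.py 55.8 171;python3 cand.py 53 169
```

```text
g,tilt [48.1 51.4] 4.291403324402304e-28
g,tilt [47.3 52.2] 2.625647301066043e-18
g,tilt [50.8 53.3] 9.668944908700601e-18
```

Call:
jog_arm --pt "1 0 0 0" --pt "1 0 0 0" --pt "1 0 0 0" --pt "1 0 0 0" --pt "0 0 0 0"

```text
time_s: 17.95
tcp_pos: [0.5413, 0.4154, 0.3087]
ee_rot: [[-0.104, -0.995, 0.003], [-0.995, 0.104, 0.003], [-0.004, -0.003, -1.0]]
wrist_force: [-0.5, 0.1, 0.2]
gripper_width: 0.64
gripper_force: 30.0
```

Run:
```python
from fit import *
o=np.zeros((600,800,3),np.uint8)
for c in('top','side','wrist'):
    im=eyes.capture(c); cv2.imwrite(f'pics/x_{c}.png',im)
    if c!='wrist':
        u,v=proj(np.array([[.545,.42,.12]]),cal(c))[0].astype(int); print(c,u,v)
        u0,v0=max(0,min(u-65,512-130)),max(0,min(v-50,384-100)); p=cv2.resize(im[v0:v0+100,u0:u0+130],None,fx=3,fy=3,interpolation=2)
        o[:300,(0 if c=='top' else 400):][:,:390]=p; print(u0,v0)
    else: o[300:,:400]=cv2.resize(im,(400,300))
cv2.imwrite('pics/tri.png',o)
```

```text
top 61 186
0 136
side 136 289
71 239
```

View pics/tri.png

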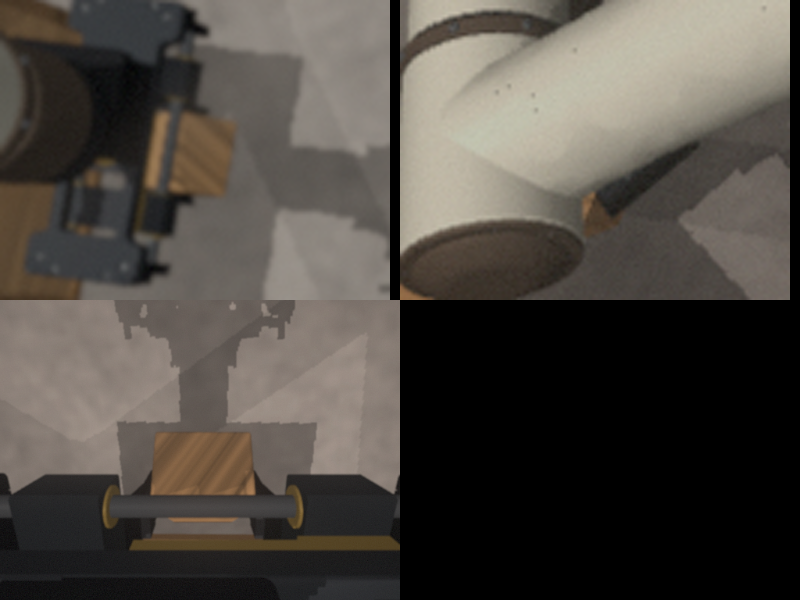

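The wrist view now shows the block about 54° down: near-bottom edge at row 169, far end just visible under the bar at about row 284. The wall method works. I continue from slightly higher so the gripper body stays above the cabinet and its knob.

Call:
jog_arm --pt "-0.9 0 -0.8 0" --pt "-1 0 0 0" --pt "-1 0 0 0" --pt "-0.9 0 0 0" --pt "-0.2 0 0 0" --pt "-0.2 0 -0.1 0" --pt "-0.1 0 -0.1 0"

```text
time_s: 18.8
tcp_pos: [0.5501, 0.4996, 0.325]
ee_rot: [[-0.103, -0.995, -0.005], [-0.995, 0.104, -0.012], [0.013, 0.003, -1.0]]
wrist_force: [0.7, -9.5, -1.2]
gripper_width: 0.643
gripper_force: 30.0
```

Call:
jog_arm --pt "-0.15 0 -0.15 0" --pt "-0.15 0 -0.15 0" --pt "-0.1 0 -0.1 0"

```text
time_s: 19.1
tcp_pos: [0.5509, 0.5083, 0.3314]
ee_rot: [[-0.104, -0.995, -0.005], [-0.995, 0.104, -0.01], [0.01, 0.004, -1.0]]
wrist_force: [2.0, -6.7, -5.4]
gripper_width: 0.646
gripper_force: 30.0
```

Call:
jog_arm --pt "-0.15 0 -0.1 0" --pt "-0.15 0 -0.1 0" --pt "-0.1 0 -0.05 0" --pt "0 0 0 0"

```text
time_s: 19.5
tcp_pos: [0.5516, 0.5165, 0.336]
ee_rot: [[-0.104, -0.995, -0.005], [-0.995, 0.104, -0.01], [0.011, 0.004, -1.0]]
wrist_force: [0.8, -6.1, -3.6]
gripper_width: 0.64
gripper_force: 30.0
```

Call:
jog_arm --pt "1 0 0 0" --pt "1 0 0 0" --pt "1 0 0 0" --pt "1 0 0 0" --pt "0 0 0 0"

```text
time_s: 20.0
tcp_pos: [0.5433, 0.4373, 0.3397]
ee_rot: [[-0.104, -0.995, 0.001], [-0.995, 0.104, 0.001], [-0.001, -0.001, -1.0]]
wrist_force: [0.9, 0.8, -0.4]
gripper_width: 0.645
gripper_force: 30.0
```

Run:
```python
from fit import *
im=eyes.capture('wrist')
for d in eyes.outline_of('wrist','block_c')[:3]:
    m=d['mask']; print(d['conf'],m.sum())
    for rr in range(100,310,12):
        c=np.where(m[rr])[0]
        if len(c): print(rr,c.min(),c.max(),end='; ')
    print()
cv2.imwrite('pics/x5.png',im)
g=im[:,225:290].mean(1).round().astype(int)
print([(i,g[i].tolist()) for i in range(120,310,8)])
```

```text
0.78 10623
172 195 324; 184 194 326; 196 195 326; 208 194 326; 220 193 326; 232 193 327; 244 192 327; 
[(120, [89, 95, 103]), (128, [105, 112, 122]), (136, [84, 89, 97]), (144, [84, 89, 98]), (152, [85, 91, 100]), (160, [85, 91, 100]), (168, [84, 91, 100]), (176, [66, 94, 124]), (184, [66, 95, 126]), (192, [66, 95, 127]), (200, [66, 94, 126]), (208, [65, 94, 125]), (216, [64, 92, 123]), (224, [64, 92, 123]), (232, [64, 92, 123]), (240, [63, 91, 122]), (248, [61, 86, 114]), (256, [62, 64, 67]), (264, [70, 71, 75]), (272, [66, 67, 71]), (280, [58, 80, 104]), (288, [58, 81, 106]), (296, [56, 78, 101]), (304, [59, 83, 107])]
```

By geometry the tilt is now about 70–75°. I lower the block so its bottom edge meets the table, which should finish the righting.

Call:
jog_arm --pt "0 0 1 0" --pt "0 0 1 0" --pt "0 0 0.9 0" --pt "0 0 0.2 0" --pt "0 0 0 0"

```text
time_s: 20.6
tcp_pos: [0.5433, 0.4392, 0.2759]
ee_rot: [[-0.102, -0.995, -0.0], [-0.995, 0.102, -0.001], [0.001, 0.0, -1.0]]
wrist_force: [-0.5, 0.6, -1.4]
gripper_width: 0.642
gripper_force: 30.0
```

Call:
jog_arm --pt "0 0 0.2 0" --pt "0 0 0.1 0" --pt "0 0 0 0"

```text
time_s: 20.9
tcp_pos: [0.5433, 0.4382, 0.2712]
ee_rot: [[-0.103, -0.995, 0.0], [-0.995, 0.103, 0.001], [-0.001, -0.0, -1.0]]
wrist_force: [-0.2, -0.3, -0.4]
gripper_width: 0.642
gripper_force: 30.0
```

Call:
jog_arm --pt "0 0 0.1 0" --pt "0 0 0.1 0" --pt "0 0 0 0"

```text
time_s: 21.2
tcp_pos: [0.5432, 0.438, 0.2665]
ee_rot: [[-0.103, -0.995, -0.0], [-0.995, 0.103, -0.0], [0.0, 0.0, -1.0]]
wrist_force: [-0.0, -0.4, -0.4]
gripper_width: 0.638
gripper_force: 30.0
```

Call:
jog_arm --pt "0 0 0.15 0" --pt "0 0 0.1 0" --pt "0 0 0 0"

```text
time_s: 21.5
tcp_pos: [0.5432, 0.438, 0.2612]
ee_rot: [[-0.103, -0.995, -0.001], [-0.995, 0.103, -0.001], [0.001, 0.001, -1.0]]
wrist_force: [-0.8, 0.6, 0.5]
gripper_width: 0.641
gripper_force: 30.0
```

Call:
jog_arm --pt "0 0 0.1 0" --pt "0 0 0.1 0" --pt "0 0 0 0"

```text
time_s: 21.8
tcp_pos: [0.5432, 0.4381, 0.2573]
ee_rot: [[-0.103, -0.995, -0.001], [-0.995, 0.103, -0.001], [0.001, 0.001, -1.0]]
wrist_force: [0.2, -0.1, -0.6]
gripper_width: 0.637
gripper_force: 30.0
```

Call:
jog_arm --pt "0 0 0.1 0" --pt "0 0 0.1 0" --pt "0 0 0 0"

```text
time_s: 22.1
tcp_pos: [0.5432, 0.4381, 0.2533]
ee_rot: [[-0.103, -0.995, -0.001], [-0.995, 0.103, -0.0], [0.001, 0.001, -1.0]]
wrist_force: [0.5, 0.2, -0.7]
gripper_width: 0.641
gripper_force: 30.0
```

Call:
jog_arm --pt "0 0 0.1 0" --pt "0 0 0.1 0" --pt "0 0 0 0"

```text
time_s: 22.4
tcp_pos: [0.5433, 0.4382, 0.25]
ee_rot: [[-0.103, -0.995, 0.0], [-0.995, 0.103, 0.0], [-0.0, -0.0, -1.0]]
wrist_force: [-0.7, -0.3, 1.4]
gripper_width: 0.639
gripper_force: 30.0
```

Call:
jog_arm --pt "0 0 0.1 0" --pt "-0.1 0 0.05 0" --pt "-0.1 0 0 0" --pt "-0.1 0 0 0"

```text
time_s: 22.8
tcp_pos: [0.544, 0.4425, 0.2494]
ee_rot: [[-0.102, -0.995, -0.001], [-0.995, 0.102, -0.005], [0.005, 0.0, -1.0]]
wrist_force: [-3.4, -6.4, 10.4]
gripper_width: 0.64
gripper_force: 30.0
```

Call:
jog_arm --pt "-0.15 0 0 0" --pt "-0.15 0 0.05 0" --pt "-0.15 0 0 0"

```text
time_s: 23.1
tcp_pos: [0.5449, 0.4514, 0.2477]
ee_rot: [[-0.102, -0.995, -0.001], [-0.995, 0.102, -0.006], [0.006, 0.001, -1.0]]
wrist_force: [-1.4, -6.3, 8.1]
gripper_width: 0.641
gripper_force: 30.0
```

```bash
cat > face.py <<'E'
from fit import *
im=eyes.capture('wrist'); d=max(eyes.outline_of('wrist','block_c'),key=lambda d:d['mask'][150:250,200:310].sum()); m=d['mask']
rr=[r_ for r_ in range(100,246) if m[r_,240:280].mean()>.9]; r0=rr[0]
W=[(r_,np.ptp(np.where(m[r_])[0])+1) for r_ in range(r0+4,244)]
a,b=np.polyfit(*zip(*W),1); C=eyes.get_calibration('wrist'); K=C['camera_matrix']; T=C['T_tool_cam']
P=[]
for row in(r0,244):
    z=.056*K[0,0]/(a*row+b); P.append((T@[0,(row-K[1,2])/K[1,1]*z,z,1])[[0,2]])
p,q=P; print('top row',r0,'near-bot x,up mm',round(p[0]*1e3,1),round((.164-p[1])*1e3,1),'face tilt',round(np.degrees(np.arctan2(p[1]-q[1],p[0]-q[0])),1),'(0=upright; >0 far edge higher)')
E
python3 face.py
```

```text
top row 175 near-bot x,up mm 44.1 21.0 face tilt 14.9 (0=upright; >0 far edge higher)
```

Call:
jog_arm --pt "-0.15 0 0.05 0" --pt "-0.15 0 0.05 0" --pt "-0.15 0 0.05 0"

```text
time_s: 23.5
tcp_pos: [0.5459, 0.4607, 0.245]
ee_rot: [[-0.102, -0.995, -0.001], [-0.995, 0.102, -0.005], [0.005, 0.0, -1.0]]
wrist_force: [-1.6, -4.6, 10.1]
gripper_width: 0.641
gripper_force: 30.0
```

```bash
python3 face.py
```

```text
top row 168 near-bot x,up mm 45.5 13.8 face tilt 37.3 (0=upright; >0 far edge higher)
```

Run:
```python
from fit import *
im=eyes.capture('wrist'); cv2.imwrite('pics/x6.png',im)
m=max(eyes.outline_of('wrist','block_c'),key=lambda d:d['mask'][150:250,200:310].sum())['mask']
print([(r_,int(np.where(m[r_])[0].min()),int(np.where(m[r_])[0].max())) for r_ in range(150,310,6) if m[r_].any()])
g=im[:,225:290].mean(1).round().astype(int); print([(i,g[i].tolist()) for i in range(240,330,5)])
```

```text
[(168, 221, 300), (174, 204, 317), (180, 191, 329), (186, 189, 331), (192, 189, 331), (198, 189, 330), (204, 189, 330), (210, 189, 331), (216, 190, 330), (222, 190, 330), (228, 190, 331), (234, 190, 331), (240, 190, 330), (246, 190, 330), (282, 191, 328)]
[(240, [70, 101, 134]), (245, [70, 100, 134]), (250, [56, 64, 75]), (255, [67, 69, 74]), (260, [73, 75, 80]), (265, [78, 80, 84]), (270, [74, 76, 80]), (275, [69, 71, 75]), (280, [92, 134, 180]), (285, [94, 128, 166]), (290, [100, 107, 118]), (295, [100, 107, 118]), (300, [100, 107, 117]), (305, [51, 74, 98]), (310, [46, 79, 98]), (315, [45, 78, 98]), (320, [40, 55, 65]), (325, [36, 37, 41])]
```

View pics/x6.png

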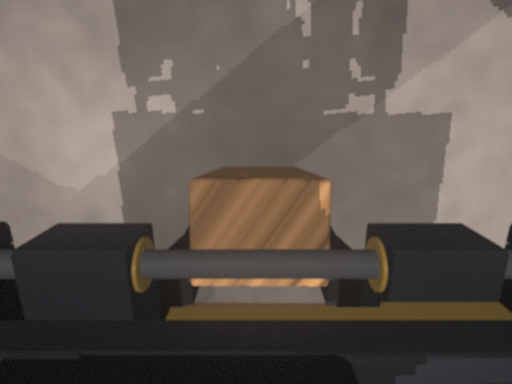

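The wrist view shows the end face at rows 180–286 and the broad side just visible above it (rows 167–180). So the block is upright to within about 10°. A little more of the same push should finish it.

Call:
jog_arm --pt "-0.15 0 0.05 0" --pt "-0.15 0 0.05 0" --pt "-0.15 0 0.05 0" --pt "-0.15 0 0.05 0"

```text
time_s: 24.1
tcp_pos: [0.5471, 0.4726, 0.2405]
ee_rot: [[-0.102, -0.995, -0.001], [-0.995, 0.102, -0.005], [0.005, 0.0, -1.0]]
wrist_force: [-2.3, -5.2, 7.5]
gripper_width: 0.642
gripper_force: 30.0
```

```bash
cat > up.py <<'E'
from fit import *
im=eyes.capture('wrist'); cv2.imwrite('pics/up.png',im)
m=max(eyes.outline_of('wrist','block_c'),key=lambda d:d['mask'][150:250,180:330].sum())['mask']
w=[(r_,int(np.where(m[r_])[0].min()),int(np.where(m[r_])[0].max())) for r_ in range(130,310,3) if m[r_].sum()>20]; print(w)
g=im[:,225:290].mean(1).round().astype(int); print([(i,g[i].tolist()) for i in range(276,306,3)])
E
python3 up.py
```

```text
[(154, 220, 300), (157, 217, 303), (160, 214, 307), (163, 211, 309), (166, 208, 311), (169, 205, 314), (172, 202, 317), (175, 199, 320), (178, 196, 323), (181, 193, 326), (184, 190, 329), (187, 187, 332), (190, 186, 333), (193, 186, 334), (196, 186, 333), (199, 186, 333), (202, 186, 333), (205, 187, 333), (208, 187, 333), (211, 187, 333), (214, 187, 332), (217, 187, 332), (220, 188, 332), (223, 188, 332), (226, 188, 332), (229, 188, 331), (232, 188, 331), (235, 188, 331), (238, 188, 331), (241, 189, 331), (244, 189, 331), (247, 189, 330), (280, 191, 328), (283, 191, 328), (286, 191, 328), (289, 192, 327)]
[(276, [68, 71, 77]), (279, [89, 128, 171]), (282, [97, 143, 193]), (285, [96, 142, 191]), (288, [94, 139, 187]), (291, [92, 108, 129]), (294, [69, 87, 108]), (297, [53, 77, 103]), (300, [52, 76, 101]), (303, [66, 99, 134])]
```

The block is now upright: both the end face and the broad side measure within about 2°. I relieve the press, let go, and regrip it centred.

Call:
jog_arm --pt "0.05 0 -0.05 0" --pt "0 0 0 0"

```text
time_s: 24.4
tcp_pos: [0.547, 0.4723, 0.2405]
ee_rot: [[-0.103, -0.995, -0.0], [-0.995, 0.103, -0.001], [0.001, -0.0, -1.0]]
wrist_force: [-1.0, -3.5, 4.7]
gripper_width: 0.64
gripper_force: 30.0
```

Call:
jog_arm --pt "0 0 0 0" --pt "0 0 0 0" --pt "0 0 0 0" --pt "0.5 0 0 0" --pt "0.45 0 0 0" --pt "0 0 0 0" --grip 72

```text
time_s: 25.0
tcp_pos: [0.5449, 0.4525, 0.2397]
ee_rot: [[-0.104, -0.995, -0.001], [-0.995, 0.104, -0.001], [0.001, 0.001, -1.0]]
wrist_force: [-0.2, 0.5, -0.5]
gripper_width: 0.826
gripper_force: 0.0
```

```bash
python3 up.py
```

```text
[(181, 221, 298), (184, 220, 300), (187, 218, 301), (190, 216, 302), (193, 215, 304), (196, 213, 305), (199, 212, 306), (202, 211, 308), (205, 210, 309), (208, 209, 311), (211, 207, 312), (214, 205, 314), (217, 203, 315), (220, 201, 317), (223, 200, 319), (226, 198, 320), (229, 197, 321), (232, 195, 322), (235, 194, 324), (238, 193, 325), (241, 191, 327), (244, 190, 328), (247, 189, 329), (250, 219, 297), (280, 191, 328), (283, 191, 328), (286, 191, 328), (289, 192, 327), (292, 192, 327), (295, 192, 327), (298, 192, 327), (301, 192, 327), (304, 192, 326)]
[(276, [67, 70, 75]), (279, [90, 130, 173]), (282, [98, 145, 195]), (285, [97, 144, 194]), (288, [88, 130, 175]), (291, [74, 107, 144]), (294, [68, 99, 131]), (297, [68, 99, 132]), (300, [68, 98, 132]), (303, [68, 98, 132])]
```

Call:
jog_arm --pt "0 0 0 0" --pt "0 0 0 0" --pt "0 0 0 0" --pt "0 0 -0.3 0" --pt "0 0 -1 -0.5" --pt "0 0 -1 -0.5" --pt "0 0 -1 -0.3" --pt "0 0 -1 0" --pt "0 0 -1 0" --pt "0 0 -1 0" --grip 50

```text
time_s: 26.1
tcp_pos: [0.5448, 0.454, 0.367]
ee_rot: [[0.001, -1.0, 0.0], [-1.0, -0.001, 0.0], [-0.0, -0.0, -1.0]]
wrist_force: [-0.2, 0.2, 0.0]
gripper_width: 0.641
gripper_force: 30.0
```

```bash
python3 go.py 0.5485 -0.07 0.366
```

```text
t 26.10 tcp [0.5448 0.454  0.367 ] yaw_y -179.94 F [-0.2  0.2  0. ] w 55.7 gf 30.0
total units [26.2  -0.16  0.04] rows 27 each [ 0.97  -0.006  0.002] turn units -0.0
```

Call:
jog_arm --pt "1 0 0 0" --pt "1 0 0 0" --pt "1 0 0 0" --pt "1 0 0 0" --pt "1 0 0 0" --pt "1 0 0 0" --pt "1 0 0 0" --pt "1 0 0 0" --pt "1 0 0 0" --pt "1 0 0 0"

```text
time_s: 27.1
tcp_pos: [0.5451, 0.2524, 0.3658]
ee_rot: [[0.001, -1.0, 0.0], [-1.0, -0.001, 0.0], [-0.0, -0.0, -1.0]]
wrist_force: [0.4, -0.1, -0.4]
gripper_width: 0.643
gripper_force: 30.0
```

Call:
jog_arm --pt "1 0 0 0" --pt "1 0 0 0" --pt "1 0 0 0" --pt "1 0 0 0" --pt "1 0 0 0" --pt "1 0 0 0" --pt "1 0 0 0" --pt "1 0 0 0" --pt "1 0 0 0" --pt "1 0 0 0"

```text
time_s: 28.1
tcp_pos: [0.5451, 0.0524, 0.3658]
ee_rot: [[0.001, -1.0, 0.0], [-1.0, -0.001, 0.0], [-0.0, -0.0, -1.0]]
wrist_force: [0.2, -0.7, -1.0]
gripper_width: 0.642
gripper_force: 30.0
```

Call:
jog_arm --pt "1 -0.2 0 0" --pt "1 0 0 0" --pt "1 0 0 0" --pt "1 0 0 0" --pt "1 0 0 0" --pt "1 0 0 0" --pt "1 0 0 0" --pt "0 0 0 0" --pt "0 0 0 0"

```text
time_s: 29.0
tcp_pos: [0.5492, -0.0867, 0.3657]
ee_rot: [[-0.0, -1.0, -0.0], [-1.0, 0.0, 0.0], [-0.0, 0.0, -1.0]]
wrist_force: [0.4, -0.1, 0.5]
gripper_width: 0.643
gripper_force: 30.0
```

```bash
python3 go.py 0.5485 -0.05 0.366
cat > be.py <<'E'
from fit import *
# bookend pose from the wrist picture, comparing only where neither gripper nor block hides it
import sys
lo,hi=int(sys.argv[1]),int(sys.argv[2])
C=cal('wrist'); im=eyes.capture('wrist'); cv2.imwrite('pics/be.png',im)
e,m,cf=mask_at('wrist','bookend',(.5485,-.162,.08),C); yx=np.argwhere(m>0); print(cf,m.sum(),yx.min(0),yx.max(0))
from scipy.optimize import minimize
def cost(p):
    d=cv2.GaussianBlur(sil(BE,p[0]/1e3,p[1]/1e3,np.radians(p[2]),C)-m,(0,0),1.)
    return np.abs(d[lo:hi]).sum()
o=minimize(cost,[548.5,-161.7,0],method='Nelder-Mead',options=dict(initial_simplex=[[545,-164,-3],[552,-164,0],[548,-157,0],[548,-162,3]],xatol=.05,fatol=.1)); print(o.x.round(2),o.fun)
for rr in range(lo,hi,15):
    c=np.where(m[rr])[0]
    if len(c): print(rr,c.min(),c.max(),end='; ')
E
python3 be.py 0 245
```

```text
t 29.00 tcp [ 0.5492 -0.0867  0.3657] yaw_y 179.99 F [ 0.4 -0.1  0.5] w 55.9 gf 30.0
total units [-1.83  0.03 -0.02] rows 2 each [-0.917  0.017 -0.008] turn units -0.0
0.87 7110.0 [ 51 222] [154 297]
[ 5.4895e+02 -1.6139e+02 -1.0000e-02] 154.1338405800295
60 228 292; 75 228 292; 90 229 291; 105 222 297; 120 223 297; 135 222 297; 150 223 295;
```

The bookend is fully visible here, and the refined pose is (548.95, -161.4) mm with yaw 0, so its face is at y = -121.4 mm. Block_c hangs in front of the face with about 16 mm of clearance, so I descend.

Call:
jog_arm --pt "0 0 1 0" --pt "0 0 1 0" --pt "0 0 1 0" --pt "0 0 1 0" --pt "0 0 1 0" --pt "0 0 0.8 0" --pt "0 0 0.4 0" --pt "0 0 0 0" --pt "0 0 0 0"

```text
time_s: 30.0
tcp_pos: [0.5498, -0.0856, 0.2424]
ee_rot: [[0.002, -1.0, 0.001], [-1.0, -0.002, -0.0], [0.0, -0.001, -1.0]]
wrist_force: [-0.7, 0.6, 0.1]
gripper_width: 0.643
gripper_force: 30.0
```

Call:
jog_arm --pt "0.2 0 0 0" --pt "0.15 0 0 0" --pt "0 0 0 0"

```text
time_s: 30.3
tcp_pos: [0.5495, -0.0934, 0.2422]
ee_rot: [[0.0, -1.0, 0.001], [-1.0, -0.0, 0.0], [-0.0, -0.001, -1.0]]
wrist_force: [-0.0, -0.4, -1.0]
gripper_width: 0.642
gripper_force: 30.0
```

Call:
jog_arm --pt "0.1 0 0 0" --pt "0.05 0 0 0" --pt "0 0 0 0"

```text
time_s: 30.6
tcp_pos: [0.5494, -0.0961, 0.2418]
ee_rot: [[0.001, -1.0, 0.0], [-1.0, -0.001, 0.0], [-0.0, -0.0, -1.0]]
wrist_force: [0.1, -0.2, 0.7]
gripper_width: 0.643
gripper_force: 30.0
```

Call:
jog_arm --pt "0.05 0 0 0" --pt "0.05 0 0 0" --pt "0 0 0 0"

```text
time_s: 30.9
tcp_pos: [0.5495, -0.098, 0.2417]
ee_rot: [[0.001, -1.0, -0.0], [-1.0, -0.001, -0.0], [0.0, 0.0, -1.0]]
wrist_force: [0.1, -0.0, -0.4]
gripper_width: 0.641
gripper_force: 30.0
```

Call:
jog_arm --pt "0.05 0 0 0" --pt "0.05 0 0 0" --pt "0 0 0 0"

```text
time_s: 31.2
tcp_pos: [0.5495, -0.1, 0.2418]
ee_rot: [[0.001, -1.0, -0.0], [-1.0, -0.001, 0.0], [-0.0, 0.0, -1.0]]
wrist_force: [-0.4, 0.9, -0.1]
gripper_width: 0.641
gripper_force: 30.0
```

Call:
jog_arm --pt "0.05 0 0 0" --pt "0 0 0 0"

```text
time_s: 31.4
tcp_pos: [0.5493, -0.1005, 0.2418]
ee_rot: [[0.0, -1.0, -0.0], [-1.0, -0.0, 0.001], [-0.001, 0.0, -1.0]]
wrist_force: [-0.4, 5.4, 0.8]
gripper_width: 0.64
gripper_force: 30.0
```

Call:
jog_arm --pt "0.05 0 0 0" --pt "0 0 0 0"

```text
time_s: 31.6
tcp_pos: [0.5491, -0.1013, 0.2418]
ee_rot: [[0.001, -1.0, -0.001], [-1.0, -0.001, 0.001], [-0.001, 0.001, -1.0]]
wrist_force: [-2.5, 6.2, 1.5]
gripper_width: 0.639
gripper_force: 30.0
```

Contact felt at TCP y ≈ -0.1003 m (5–6 N). I ease off slightly, set the block down and let go.

Call:
jog_arm --pt "-0.04 0 0 0" --pt "0 0 0.06 0" --pt "0 0 0 0"

```text
time_s: 31.9
tcp_pos: [0.5497, -0.101, 0.2406]
ee_rot: [[0.001, -1.0, 0.001], [-1.0, -0.001, 0.0], [-0.0, -0.001, -1.0]]
wrist_force: [-0.5, 2.4, 0.6]
gripper_width: 0.64
gripper_force: 30.0
```

Call:
jog_arm --pt "0 0 0 0" --pt "0 0 0 0" --pt "0 0 0 0" --pt "0 0 -0.5 0" --pt "0 0 -1 0" --pt "0 0 -1 0" --pt "0 0 -1 0" --pt "0 0 -1 0" --pt "0 0 -1 0" --grip 74

```text
time_s: 32.8
tcp_pos: [0.5493, -0.1013, 0.3523]
ee_rot: [[0.001, -1.0, 0.001], [-1.0, -0.001, -0.0], [0.0, -0.001, -1.0]]
wrist_force: [-0.2, 0.2, -0.2]
gripper_width: 0.849
gripper_force: 0.0
```

```bash
python3 go.py 0.459 0.1445 0.352
python3 - <<'E'
from fit import *
C=cal('wrist'); eyes.capture('wrist')
for n in('block_c','bookend'):
  for d in eyes.outline_of('wrist',n)[:3]:
    m=d['mask']; yx=np.argwhere(m); print(n,round(d['conf'],2),m.sum(),yx.min(0),yx.max(0),yx.mean(0).round(),[(r_,int(np.where(m[r_])[0].min()),int(np.where(m[r_])[0].max())) for r_ in range(yx.min(0)[0],yx.max(0)[0],12)if m[r_].any()])
E
```

```text
t 32.80 tcp [ 0.5493 -0.1013  0.3523] yaw_y -179.94 F [-0.2  0.2 -0.2] w 73.9 gf 0.0
total units [-1.229e+01  4.500e+00  1.000e-02] rows 13 each [-0.946  0.346  0.001] turn units -0.0
block_c 0.78 4035 [176 222] [230 297] [203. 259.] [(176, 223, 295), (188, 222, 296), (200, 223, 295), (212, 223, 295), (224, 224, 295)]
block_c 0.63 547 [301 157] [320 195] [312. 177.] [(301, 184, 186), (313, 158, 194)]
bookend 0.67 7680 [ 68 222] [175 300] [124. 261.] [(68, 230, 291), (80, 228, 293), (92, 228, 293), (104, 229, 292), (116, 229, 292), (128, 222, 300), (140, 222, 299), (152, 222, 299), (164, 223, 298)]
```

C is in line with the bookend in the wrist picture: columns 222–296 against 222–298, and its rows start at 176 where the bookend's end at 175. Next is the standing block at (460, 145) mm.

Call:
jog_arm --pt "-1 0.37 0 0" --pt "-1 0.37 0 0" --pt "-1 0.37 0 0" --pt "-1 0.37 0 0" --pt "-1 0.37 0 0" --pt "-1 0.37 0 0" --pt "-1 0.37 0 0" --pt "-1 0.37 0 0" --pt "-1 0.37 0 0" --pt "-1 0.37 0 0"

```text
time_s: 33.95
tcp_pos: [0.4746, 0.0994, 0.3497]
ee_rot: [[0.001, -1.0, -0.002], [-1.0, -0.001, -0.001], [0.001, 0.002, -1.0]]
wrist_force: [0.2, 0.7, 0.3]
gripper_width: 0.846
gripper_force: 0.0
```

Call:
jog_arm --pt "-1 0.37 0 0" --pt "-1 0.37 0 0" --pt "-0.3 0.06 0 0" --pt "0 0 0 0"

```text
time_s: 34.35
tcp_pos: [0.459, 0.1452, 0.35]
ee_rot: [[0.002, -1.0, -0.001], [-1.0, -0.002, -0.001], [0.001, 0.001, -1.0]]
wrist_force: [-0.6, -0.4, -0.3]
gripper_width: 0.853
gripper_force: 0.0
```

```bash
python3 go.py 0.4595 0.145 0.25; python3 wl.py w7 block_b stand 459.5 145 0 37
```

```text
t 34.35 tcp [0.459  0.1452 0.35  ] yaw_y -179.86 F [-0.6 -0.4 -0.3] w 74.2 gf 0.0
total units [ 0.01 -0.03  5.  ] rows 5 each [ 0.001 -0.006  1.   ] turn units -0.0
14.893296537679769 0.65 5019.0
[459.3 145.8   2. ] 187.3823515224142
```

Call:
jog_arm --pt "0 0 1 0" --pt "0 0 1 0" --pt "0 0 1 0" --pt "0 0 1 0" --pt "0 0 1 0" --pt "0 0 0 0"

```text
time_s: 35.05
tcp_pos: [0.4586, 0.1434, 0.2481]
ee_rot: [[-0.001, -1.0, -0.006], [-1.0, 0.001, -0.004], [0.004, 0.006, -1.0]]
wrist_force: [0.3, -0.9, -0.2]
gripper_width: 0.848
gripper_force: 0.0
```

Call:
jog_arm --pt "0 0 0 0" --pt "0 0 0 0" --pt "0 0 0 0" --pt "0 0 0 0" --pt "0 0 -0.5 0" --pt "0 0 0 0" --grip 50

```text
time_s: 35.65
tcp_pos: [0.4596, 0.1451, 0.2621]
ee_rot: [[0.002, -1.0, 0.003], [-1.0, -0.002, 0.002], [-0.002, -0.003, -1.0]]
wrist_force: [0.0, 0.4, -0.3]
gripper_width: 0.646
gripper_force: 30.0
```

```bash
python3 go.py 0.5492 -0.042 0.26
```

```text
t 35.65 tcp [0.4596 0.1451 0.2621] yaw_y -179.91 F [ 0.   0.4 -0.3] w 56.2 gf 30.0
total units [ 9.36 -4.46  0.1 ] rows 10 each [ 0.936 -0.446  0.01 ] turn units -0.0
```

Call:
jog_arm --pt "0.93 -0.45 0 0" --pt "0.93 -0.45 0 0" --pt "0.93 -0.45 0 0" --pt "0.93 -0.45 0 0" --pt "0.93 -0.45 0 0" --pt "0.93 -0.45 0 0" --pt "0.93 -0.45 0 0" --pt "0.93 -0.45 0 0" --pt "0.93 -0.45 0 0" --pt "0.93 -0.45 0 0"

```text
time_s: 36.65
tcp_pos: [0.5497, -0.0419, 0.2607]
ee_rot: [[0.001, -1.0, 0.0], [-1.0, -0.001, 0.0], [-0.0, -0.0, -1.0]]
wrist_force: [0.3, 0.6, -1.2]
gripper_width: 0.644
gripper_force: 30.0
```

Call:
jog_arm --pt "0 0 0.4 0" --pt "0 0 0 0" --pt "0 0 0 0"

```text
time_s: 36.95
tcp_pos: [0.5489, -0.0407, 0.2522]
ee_rot: [[0.001, -1.0, -0.002], [-1.0, -0.001, -0.0], [0.0, 0.002, -1.0]]
wrist_force: [0.4, 0.0, 0.0]
gripper_width: 0.642
gripper_force: 30.0
```

```bash
python3 go.py 0.5492 -0.055 0.2505
```

```text
t 36.95 tcp [ 0.5489 -0.0407  0.2522] yaw_y -179.92 F [0.4 0.  0. ] w 55.9 gf 30.0
total units [ 0.72 -0.02  0.08] rows 1 each [ 0.716 -0.015  0.083] turn units -0.0
```

Call:
jog_arm --pt "0.3 0 0.05 0" --pt "0.3 0 0 0" --pt "0.15 0 0 0" --pt "0 0 0 0"

```text
time_s: 37.35
tcp_pos: [0.5493, -0.0565, 0.2516]
ee_rot: [[0.001, -1.0, -0.0], [-1.0, -0.001, -0.0], [0.0, 0.0, -1.0]]
wrist_force: [-1.2, -0.8, -0.9]
gripper_width: 0.646
gripper_force: 30.0
```

Call:
jog_arm --pt "0.05 0 0 0" --pt "0.05 0 0 0" --pt "0 0 0 0"

```text
time_s: 37.65
tcp_pos: [0.5495, -0.0582, 0.2516]
ee_rot: [[0.001, -1.0, 0.0], [-1.0, -0.001, 0.0], [-0.0, -0.0, -1.0]]
wrist_force: [-0.1, -0.3, -0.3]
gripper_width: 0.645
gripper_force: 30.0
```

Call:
jog_arm --pt "0.05 0 0 0" --pt "0 0 0 0"

```text
time_s: 37.85
tcp_pos: [0.5495, -0.0591, 0.2516]
ee_rot: [[0.001, -1.0, 0.0], [-1.0, -0.001, 0.0], [-0.0, -0.0, -1.0]]
wrist_force: [-0.2, 0.8, -0.4]
gripper_width: 0.641
gripper_force: 30.0
```

Call:
jog_arm --pt "0.05 0 0 0" --pt "0 0 0 0"

```text
time_s: 38.05
tcp_pos: [0.5495, -0.0598, 0.2516]
ee_rot: [[0.001, -1.0, 0.0], [-1.0, -0.001, 0.001], [-0.001, -0.0, -1.0]]
wrist_force: [-0.1, 2.8, 0.4]
gripper_width: 0.644
gripper_force: 30.0
```

Call:
jog_arm --pt "0 0 0.08 0" --pt "0 0 0 0"

```text
time_s: 38.25
tcp_pos: [0.5495, -0.0598, 0.2515]
ee_rot: [[0.001, -1.0, 0.001], [-1.0, -0.001, 0.0], [-0.0, -0.001, -1.0]]
wrist_force: [-4.0, 3.8, 8.8]
gripper_width: 0.64
gripper_force: 30.0
```

Call:
jog_arm --pt "0 0 0 0" --pt "0 0 0 0" --pt "0 0 0 0" --pt "0 0 -0.5 0" --pt "0 0 -1 0" --pt "0 0 -1 0" --pt "0 0 -1 0" --pt "0 0 -1 0" --grip 74

```text
time_s: 39.05
tcp_pos: [0.5494, -0.0603, 0.3413]
ee_rot: [[0.001, -1.0, 0.0], [-1.0, -0.001, -0.0], [0.0, -0.0, -1.0]]
wrist_force: [0.1, -0.1, -0.4]
gripper_width: 0.85
gripper_force: 0.0
```

```bash
python3 go.py 0.6575 0.0845 0.34 20.6
```

```text
t 39.05 tcp [ 0.5494 -0.0603  0.3413] yaw_y -179.94 F [ 0.1 -0.1 -0.4] w 73.9 gf 0.0
total units [-7.23 -5.41  0.07] rows 8 each [-0.904 -0.677  0.008] turn units -4.49
```

Call:
jog_arm --pt "-0.9 -0.68 0 0" --pt "-0.9 -0.68 0 0" --pt "-0.9 -0.68 0 0" --pt "-0.9 -0.68 0 0" --pt "-0.9 -0.68 0 0" --pt "-0.9 -0.68 0 0" --pt "-0.9 -0.68 0 0" --pt "-0.9 -0.68 0 0"

```text
time_s: 39.85
tcp_pos: [0.6589, 0.0855, 0.3392]
ee_rot: [[0.001, -1.0, -0.001], [-1.0, -0.001, -0.0], [0.0, 0.001, -1.0]]
wrist_force: [0.8, -0.6, 0.2]
gripper_width: 0.851
gripper_force: 0.0
```

Call:
jog_arm --pt "0 0 0 -0.9" --pt "0 0 0 -0.9" --pt "0 0 0 -0.9" --pt "0 0 0 -0.9" --pt "0 0 0 -0.9" --pt "0 0 0 0"

```text
time_s: 40.45
tcp_pos: [0.6583, 0.0847, 0.3392]
ee_rot: [[0.353, -0.935, -0.001], [-0.935, -0.353, -0.0], [-0.0, 0.001, -1.0]]
wrist_force: [-0.6, 0.0, -0.3]
gripper_width: 0.853
gripper_force: 0.0
```

```bash
python3 wl.py w8 block_a stand 657 84 20.6 32; python3 go.py 0.657 0.084 0.25
```

```text
13.734654525681503 0.94 5080.0
[658.4  83.3  22.6] 183.46575988256836
t 40.55 tcp [0.6583 0.0845 0.3394] yaw_y -159.39 F [-1.  -0.2 -1. ] w 74.3 gf 0.0
total units [0.   0.06 4.47] rows 5 each [0.    0.013 0.894] turn units -0.0
```

Call:
jog_arm --pt "0.05 0 0.9 -0.4" --pt "0 0 0.9 0" --pt "0 0 0.9 0" --pt "0 0 0.9 0" --pt "0 0 0.9 0" --pt "0 0 0 0"

```text
time_s: 41.15
tcp_pos: [0.6576, 0.0829, 0.2468]
ee_rot: [[0.381, -0.924, -0.006], [-0.924, -0.381, -0.002], [-0.001, 0.006, -1.0]]
wrist_force: [-0.6, -0.5, -0.2]
gripper_width: 0.847
gripper_force: 0.0
```

Call:
jog_arm --pt "0 0 0 0" --pt "0 0 0 0" --pt "0 0 0 0" --pt "0 0 0 0" --pt "0 0 -0.5 0" --pt "0 0 0 0.98" --pt "0 0 0 0.98" --pt "0 0 0 0.98" --pt "0 0 0 0.98" --pt "0 0 0 0.98" --grip 50

```text
time_s: 42.15
tcp_pos: [0.6585, 0.083, 0.2609]
ee_rot: [[-0.002, -1.0, 0.001], [-1.0, 0.002, 0.0], [-0.0, -0.001, -1.0]]
wrist_force: [0.6, -0.1, -1.1]
gripper_width: 0.639
gripper_force: 30.0
```

Call:
jog_arm --pt "0 0 0 0" --pt "0 0 0 0"

```text
time_s: 42.35
tcp_pos: [0.6585, 0.0831, 0.2605]
ee_rot: [[0.003, -1.0, 0.001], [-1.0, -0.003, 0.0], [-0.0, -0.001, -1.0]]
wrist_force: [-0.4, -0.3, 0.2]
gripper_width: 0.643
gripper_force: 30.0
```

```bash
python3 go.py 0.5493 -0.005 0.26
```

```text
t 42.35 tcp [0.6585 0.0831 0.2605] yaw_y -179.85 F [-0.4 -0.3  0.2] w 56.0 gf 30.0
total units [4.39 5.47 0.02] rows 6 each [0.731 0.912 0.004] turn units -0.0
```

Call:
jog_arm --pt "0.73 0.91 0 0" --pt "0.73 0.91 0 0" --pt "0.73 0.91 0 0" --pt "0.73 0.91 0 0" --pt "0.73 0.91 0 0" --pt "0.73 0.91 0 0" --pt "0 0 0.43 0" --pt "0 0 0 0" --pt "0 0 0 0"

```text
time_s: 43.25
tcp_pos: [0.5501, -0.0043, 0.2515]
ee_rot: [[0.002, -1.0, 0.001], [-1.0, -0.002, 0.0], [-0.0, -0.001, -1.0]]
wrist_force: [-0.2, 0.6, 0.2]
gripper_width: 0.639
gripper_force: 30.0
```

Call:
jog_arm --pt "0.3 0 0 0" --pt "0.3 0 0 0" --pt "0.1 0 0 0" --pt "0 0 0 0"

```text
time_s: 43.65
tcp_pos: [0.5495, -0.0191, 0.2512]
ee_rot: [[0.0, -1.0, -0.0], [-1.0, -0.0, -0.0], [0.0, 0.0, -1.0]]
wrist_force: [-0.9, -0.2, -0.2]
gripper_width: 0.642
gripper_force: 30.0
```

Call:
jog_arm --pt "0.05 0 0 0" --pt "0.05 0 0 0" --pt "0 0 0 0"

```text
time_s: 43.95
tcp_pos: [0.5493, -0.0207, 0.2513]
ee_rot: [[0.001, -1.0, -0.0], [-1.0, -0.001, 0.0], [-0.0, 0.0, -1.0]]
wrist_force: [0.4, -0.5, -0.9]
gripper_width: 0.641
gripper_force: 30.0
```

Call:
jog_arm --pt "0.05 0 0 0" --pt "0 0 0 0"

```text
time_s: 44.15
tcp_pos: [0.5493, -0.0217, 0.2514]
ee_rot: [[0.001, -1.0, -0.0], [-1.0, -0.001, 0.0], [-0.0, 0.0, -1.0]]
wrist_force: [-0.5, 0.2, -0.4]
gripper_width: 0.639
gripper_force: 30.0
```

Call:
jog_arm --pt "0.05 0 0 0" --pt "0 0 0 0"

```text
time_s: 44.35
tcp_pos: [0.5493, -0.0227, 0.2514]
ee_rot: [[0.001, -1.0, -0.0], [-1.0, -0.001, 0.0], [-0.0, 0.0, -1.0]]
wrist_force: [-0.1, 0.6, -0.8]
gripper_width: 0.644
gripper_force: 30.0
```

Call:
jog_arm --pt "0.05 0 0 0" --pt "0 0 0 0"

```text
time_s: 44.55
tcp_pos: [0.5493, -0.0238, 0.2514]
ee_rot: [[0.001, -1.0, -0.0], [-1.0, -0.001, -0.0], [0.0, 0.0, -1.0]]
wrist_force: [0.3, -0.3, 0.3]
gripper_width: 0.642
gripper_force: 30.0
```

Call:
jog_arm --pt "0.05 0 0 0" --pt "0 0 0 0"

```text
time_s: 44.75
tcp_pos: [0.5494, -0.0247, 0.2514]
ee_rot: [[0.001, -1.0, 0.0], [-1.0, -0.001, 0.0], [-0.0, -0.0, -1.0]]
wrist_force: [0.3, -0.6, -0.4]
gripper_width: 0.642
gripper_force: 30.0
```

Call:
jog_arm --pt "0.03 0 0 0" --pt "0 0 0 0"

```text
time_s: 44.95
tcp_pos: [0.5494, -0.0253, 0.2514]
ee_rot: [[0.001, -1.0, 0.0], [-1.0, -0.001, 0.0], [-0.0, -0.0, -1.0]]
wrist_force: [0.5, -0.4, -0.2]
gripper_width: 0.642
gripper_force: 30.0
```

Call:
jog_arm --pt "0.04 0 0 0" --pt "0 0 0 0"

```text
time_s: 45.15
tcp_pos: [0.5494, -0.026, 0.2514]
ee_rot: [[0.001, -1.0, 0.0], [-1.0, -0.001, 0.0], [-0.0, -0.0, -1.0]]
wrist_force: [0.4, 0.8, -0.8]
gripper_width: 0.639
gripper_force: 30.0
```

Call:
jog_arm --pt "0.04 0 0 0" --pt "0 0 0 0"

```text
time_s: 45.35
tcp_pos: [0.5494, -0.0263, 0.2514]
ee_rot: [[0.001, -1.0, 0.001], [-1.0, -0.001, 0.001], [-0.001, -0.001, -1.0]]
wrist_force: [-0.7, 4.8, -0.0]
gripper_width: 0.642
gripper_force: 30.0
```

Firm contact at 4.8 N, so the row is closed. I set it down, release, rise and check.

Call:
jog_arm --pt "0 0 0.04 0" --pt "0 0 0 0"

```text
time_s: 45.55
tcp_pos: [0.5495, -0.0262, 0.2511]
ee_rot: [[0.001, -1.0, 0.001], [-1.0, -0.001, 0.001], [-0.001, -0.001, -1.0]]
wrist_force: [-1.1, 5.6, 2.4]
gripper_width: 0.642
gripper_force: 30.0
```

Call:
jog_arm --pt "0 0 0 0" --pt "0 0 0 0" --pt "0 0 0 0" --pt "0 0 -0.5 0" --pt "0 0 -1 0" --pt "0 0 -1 0" --pt "0 0 -1 0" --pt "0 0 -1 0" --pt "0 0 -1 0" --pt "0 0 -1 0" --grip 74

```text
time_s: 46.55
tcp_pos: [0.5491, -0.0271, 0.3822]
ee_rot: [[0.001, -1.0, 0.001], [-1.0, -0.001, -0.0], [0.0, -0.001, -1.0]]
wrist_force: [-0.2, 0.3, -1.0]
gripper_width: 0.851
gripper_force: 0.0
```

Call:
jog_arm --pt "0 0 0 0" --pt "0 0 0 0"

```text
time_s: 46.75
tcp_pos: [0.549, -0.0271, 0.381]
ee_rot: [[0.001, -1.0, 0.001], [-1.0, -0.001, 0.001], [-0.001, -0.001, -1.0]]
wrist_force: [0.2, 0.6, -0.6]
gripper_width: 0.85
gripper_force: 0.0
```

```bash
python3 go.py 0.5493 -0.03 0.4
python3 - <<'E'
from fit import *
C=cal('wrist'); cv2.imwrite('pics/end.png',eyes.capture('wrist'))
for n in('block_c','bookend'):
  for d in eyes.outline_of('wrist',n)[:5]:
    m=d['mask']; yx=np.argwhere(m); print(n,round(d['conf'],2),m.sum(),yx.min(0),yx.max(0),[(r_,int(np.where(m[r_])[0].min()),int(np.where(m[r_])[0].max())) for r_ in range(yx.min(0)[0],yx.max(0)[0],12)if m[r_].any()])
def gp(u,v,z=.11):
    K,R,t=C; d=R.T@np.linalg.solve(K,[u,v,1]); o=-R.T@t; return o+d*(z-o[2])/d[2]
np.set_printoptions(precision=4,suppress=True)
for u,v in((222,100),(298,100)): print(gp(u,v))
E
```

```text
t 46.75 tcp [ 0.549  -0.0271  0.381 ] yaw_y -179.97 F [ 0.2  0.6 -0.6] w 73.9 gf 0.0
total units [ 0.15 -0.01 -0.95] rows 1 each [ 0.146 -0.014 -0.949] turn units -0.0
block_c 0.74 4204 [ 71 223] [131 295] [(71, 257, 257), (83, 223, 295), (95, 224, 295), (107, 224, 294), (119, 224, 294)]
block_c 0.68 2371 [175 227] [212 293] [(175, 229, 258), (187, 227, 293), (199, 227, 292), (211, 231, 290)]
block_c 0.61 3077 [130 225] [176 294] [(130, 228, 249), (142, 226, 294), (154, 226, 293), (166, 226, 293)]
[ 0.5784 -0.1011  0.11  ]
[ 0.5195 -0.1012  0.11  ]
```

The three block masks abut at rows 71–131, 130–176 and 175–212, with column centres 259–260, so they are tight and in line. One last numeric check on whether the bookend moved.

Call:
jog_arm --pt "1 0 0 0" --pt "1 0 0.3 0" --pt "1 0 0.4 0" --pt "0 0 0 0" --pt "0 0 0 0"

```text
time_s: 47.4
tcp_pos: [0.5494, -0.0871, 0.3657]
ee_rot: [[0.0, -1.0, -0.002], [-1.0, -0.0, -0.0], [0.0, 0.002, -1.0]]
wrist_force: [0.8, 0.6, -0.5]
gripper_width: 0.851
gripper_force: 0.0
```

```bash
sed -i 's#^for rr.*#im2=0\nfor rr in range(lo,hi,15):#' be.py; python3 be.py 0 150
python3 - <<'E'
from fit import *
C=cal('wrist'); eyes.capture('wrist')
for d in eyes.outline_of('wrist','block_c')[:4]:
    m=d['mask'].astype(float); yx=np.argwhere(m>0); print(round(d['conf'],2),int(m.sum()),yx.min(0),yx.max(0))
for c in('side',):
    C=cal(c); eyes.capture(c)
    for n,mod,near,p in(('bookend',BE,(.549,-.162,.06),(549,-162,0)),):
        e,m,cf=mask_at(c,n,near,C); f=fit(mod,p,[(m,C)]); print(c,n,cf,m.sum(),f.x.round(1),f.fun)
    for n in('jar','basket','block_c'):
        print(n,[(np.round(d['centre'],3).tolist(),round(d['conf'],2)) for d in eyes.spot_in(c,n)[:4]])
E
```

```text
0.71 7058.0 [ 52 222] [154 297]
[ 5.4891e+02 -1.6180e+02 -9.0000e-02] 96.3928988848219
60 228 291; 75 228 291; 90 229 290; 105 222 297; 120 223 297; 135 223 296; 0.9 199 [248 229] [282 291]
0.88 3956 [152 223] [207 296]
0.7 2708 [207 226] [248 295]
side bookend 0.85 433.0 [ 540.4 -177.    33.6] 360.5034973739565
jar [([0.633, -0.336, 0.099], 0.59)]
basket [([0.47, -0.411, 0.042], 0.8)]
block_c [([0.523, -0.06, 0.112], 0.74), ([0.542, -0.011, 0.078], 0.72), ([0.527, -0.104, 0.113], 0.62)]
```

The bookend has moved only about 0.4 mm, the row is closed, and the gripper is clear, so I hand in.

```bash
python3 -c "
from station import r
print(r.finish_job())"
```

```text
the job is handed in; nothing more can be done
None
```

I stood the toppled block up and closed all three blocks into a tight row, flush against the bookend; the last wrist pictures showed no gaps and the bookend about 0.4 mm from its start, and the job was handed in at about 48 s with no verdict returned.

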